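Rebuild the camera column on a microscope head

TASK

Lift the knobbed dust cap off the microscope head's upright photo port and set it flat in the small steel tray. Then build the camera column on the port, each part pushed fully home and upright: first the wide metal collar, then the tall black lens tube, and last the square camera on top. Leave the short lens tube where it stands.

Things in the scene. Friction and masses are not known exactly. Their poses are not given: they have to be found in the camera images.
- head: White microscope head, fixed in a low stand. Origin at bench level straight below the photo port's centre; z up, +x to its two black eyepieces (up to 115 mm high, 175 mm out). Housing 110 x 100 mm, top at 78 mm. Port: black boss, diameter 60 mm, flat shoulder 100 mm above the bench; on it a nose of diameter 44 mm, 10 mm high, upper half tapered, under the dust cap at the start.
- cap: Black dust cap with a grey knob, 0.04 kg, upright on the port at the start, resting on its shoulder. Origin at the centre of its underside, z up. Round skirt of diameter 56 mm, 17 mm high, open underneath (48 mm wide, 13 mm deep); on top a central grip knob of diameter 26 mm, 24 mm high (41 mm overall). Lifts off freely.
- tray: Small open square steel tray, fixed, outside 92 x 92 mm, walls 3 mm thick and 12 mm high, floor 3 mm thick. Origin at the centre of its underside, sides along its x and y.
- collar: Wide aluminium collar, upright, 0.15 kg. Origin at the centre of its underside, z up. Diameter 60 mm, 32 mm high to its flat shoulder; on that a nose of diameter 36 mm, 10 mm high, upper half tapered. The opening underneath (48 mm wide, 13 mm deep) goes over the port's nose, 2 mm play all round, until the collar's bottom rests on the port's shoulder.
- tall_tube: Tall black lens tube with a narrow metal band, upright, 0.2 kg. Origin at the centre of its underside, z up. Diameter 48 mm, 70 mm high to its shoulder; on that a nose of diameter 28 mm, 10 mm high, upper half tapered. The opening underneath (40 mm wide, 13 mm deep) goes over the collar's nose, 2 mm play all round, until the tube rests on the collar's shoulder.
- short_tube: Short black lens tube, not needed. Like the tall one in diameter, nose and opening, but only 35 mm high to its shoulder (45 mm with nose). Origin at the centre of its underside, z up.
- camera: Square black camera, upright, 0.25 kg, 54 x 54 mm, 46 mm high, flat grey top, no nose. Origin at the centre of its underside, z up, sides along x and y; a connector stub (diameter 14 mm, 10 mm long, 28 mm up) on its -x side, so grip it across y. The opening underneath (32 mm wide, 13 mm deep) goes over the tall tube's nose, 2 mm play all round, until it rests on the tube's shoulder.
Things that resemble listed ones, but are neither listed nor needed, are in the scene too. Leave any pink or yellow look-alike of the cap alone.

How it is judged (in metres and radians):
On the way, in this order (a step that is already met when the one before it is completed fails the run):
1. the dust cap is set flat in the tray (horizontal distance between cap and tray below 0.026 m and z of cap in the frame of tray below 0.006 m and angle between cap's own z axis and vertical below 0.06 rad), for 0.2 s.
2. the collar is seated on the port (horizontal distance between collar and head below 0.005 m and z of collar in the frame of head between 0.097 and 0.103 m and angle between collar's own z axis and vertical below 0.06 rad), for 0.2 s.
3. the tall tube is seated on the collar, which is on the port (all of step 2 and horizontal distance between tall_tube and collar below 0.005 m and z of tall_tube in the frame of collar between 0.029 and 0.035 m and angle between tall_tube's own z axis and vertical below 0.06 rad), for 0.2 s.
4. the camera is seated on the tall tube (all of step 3 and horizontal distance between camera and tall_tube below 0.005 m and z of camera in the frame of tall_tube between 0.067 and 0.073 m and angle between camera's own z axis and vertical below 0.06 rad), for 0.2 s.
At the end, for the whole second after the job is handed in: Dust cap upright on the tray floor; collar on port, tall tube on collar, camera on tall tube, each fully seated (height within 3 mm, axes within 5 mm) and upright (0.06 rad); all released and at rest; short tube within 30 mm of where it stood (all of step 1 and all of step 4 and linear speed of each of cap, collar, tall_tube, camera below 0.02 m/s and distance of short_tube from where it was at the start of the episode below 0.03 m); the robot touches nothing.
It fails at once if the short lens tube is moved by 30 mm or more (distance of short_tube from where it was at the start of the episode above 0.03 m).
It fails at once if the short lens tube is tipped over (angle between short_tube's own z axis and vertical above 0.5 rad).
It also fails if it takes over 112 s, if anything falls off the work surface, if the arm or the gripper's body presses on something with over 40 N, if the wrist force passes 120 N, or if a joint passes its speed limit or range.

ROBOT

A 6-joint arm with a two-finger parallel gripper is mounted at the origin on the work surface. World frame = base frame: x ahead of the robot, y to its left, z up, the work surface at z = 0. Lengths are in mm, angles in rad, forces in N, time in s.
With the tool pointing down it reaches from about 350 to 975 mm from the base axis. Payload 7.1 kg.
Tool frame: the origin (TCP) lies on the centre line of the jaws, within the pads' length; the fingertips stand 14 mm ahead of it and the grasp point (between the pads) lies 5 mm behind it; x points along the fingers, z is the direction in which the jaws open and shut, and the axes are right-handed (so a half turn about x gives the same grasp; the last joint's range is limited). The gripper opens to 88 mm and grips with 3 to 60 N. Pads are 20 mm wide; open, the fingers measure 115 mm over their backs; the gripper's body (75 mm by 178 mm) begins 61 mm behind the grasp point.
Start: joints at [1.191, 0.423, 1.63, -0, 1.089, -0.019], TCP at [220.607, 584.754, 236.675] pointing down, gripper open.
Joint ranges: [-3, 3], [-0.9, 2.11], [0.09, 2.58], [-1.31, 4.45], [0.11, 2.69], [-2.54, 2.54]. Speed limits (rad/s): [2.39, 2.39, 3.01, 3.14, 3.14, 3.14].

INTERFACE

Orientations are given as a rotation vector (axis times angle).
In Python, from workcell import ctrl gives the robot as it stands.
- The arm moves only by the tool servo_tool, never from a script. Its argument "plan" is a list that holds one entry, the list of rows, each a list of 7 numbers: the shift along the tool's x, y, z in cm, then the turn, a rotation vector about the tool's x, y, z in rad, then the finger opening in cm, from 0 to 8.78. A call has 1 to 8 rows; each row is the pose to reach, as a shift and turn from the pose commanded when the call began, along the tool's axes at that moment; what a row does not reach only later rows make up. A row lasts 1/12 s, in which the tool goes at most 41.7 mm and 7.16 degrees, less where a joint would pass 70% of its speed; a pose out of reach is approached as far as the arm can. A call with a gripper value outside its range is refused whole. The fingers move at their own pace and stop on an object; the grip force is fixed at half the most. Time passes only in rows, so rows that repeat a pose let the fingers close. It gives the time, the measured TCP pose, the force and the opening at its end, in the units of the state.
- ctrl.get_obs(): the state, without advancing time (a new reading comes with each control period).
- ctrl.get_image(name): name is "scene" or "top" or "wrist"; returns the picture (384x512x3 uint8, red, green, blue); there is no depth.
- ctrl.calibration(name): a dict with "K" (3x3 intrinsics, pixels), "dist" ([k1, k2, p1, p2, k3] as OpenCV has them; the pictures are not rectified), "view" (4x4, takes a point from world to camera coordinates). Camera axes: x right, y up, looking along -z (the intrinsics and any distortion apply to the point x, -y, -z); pixel columns grow to the right and rows downward; lengths in mm; the calibration is good to about 2 mm. A picture is of the moment at which its call begins: read the wrist's pose just before it. calibration takes no time and is no camera call; for the wrist camera it gives the pose at the moment of the call.
- ctrl.close_job(): hands the job in, once; it reports no verdict.
The state is a dict: "t": time; "qpos": joint angles; "qvel": joint speeds; "joint_torque": joint torques, N m; "ee_pos": TCP position; "orientation": TCP orientation; "ft_force": force on the tool from outside, world axes, zero at the start; "moment": the same for the moment, N m; "width": finger opening in mm.
Only numpy, scipy, OpenCV 4.12 (cv2) and the standard library are available. Lean on these libraries where they do the work, as an engineer would, in place of code of your own. Each camera call takes 0.05 s, during which the arm holds its last target.

## Working session

There is one attempt and no reset: what is moved stays moved. The work goes in short steps, Python scripts to look and compute and a tool call to move; the robot and the scene stay as the last step left them, time stands still between calls to the robot, and variables do not carry over. Pictures are saved under pics/ and viewed, and the job is handed in when it is done.

Besides the shell and the picture viewer there is one more tool, called after "Request:" by a JSON object that holds its "method" and its "body". servo_tool: Moves the arm, as the interface text tells. Its arguments: {"type":"object","properties":{"plan":{"type":"array","items":{"type":"array","items":{"type":"array","items":{"type":"number"}}}}},"required":["plan"]}

```bash
mkdir -p pics; cat > h.py <<'E'
import numpy as np, cv2, json
from workcell import ctrl
from scipy.spatial.transform import Rotation as R
def save(name,fn,crop=None,scale=1):
    im=ctrl.get_image(name); im=np.asarray(im)
    cv2.imwrite('pics/'+fn+'_full.png',im[:,:,::-1])
    return im
def ray(cal,uv):
    K=np.array(cal['K']);d=np.array(cal['dist'],float);V=np.array(cal['view'])
    p=cv2.undistortPoints(np.array([[uv]],float),K,d)[0,0]
    dc=np.array([p[0],-p[1],-1.0]); Rm=V[:3,:3]; c=-Rm.T@V[:3,3]
    return c,Rm.T@dc
def atz(cal,uv,z):
    c,d=ray(cal,uv); return c+d*(z-c[2])/d[2]
def proj(cal,P):
    V=np.array(cal['view']);q=V[:3,:3]@np.array(P,float)+V[:3,3]
    o=cv2.projectPoints(np.array([[q[0],-q[1],-q[2]]]),np.zeros(3),np.zeros(3),np.array(cal['K']),np.array(cal['dist'],float))[0]
    return o.ravel()
E
python3 - <<'E'
from h import *
for n in ['scene','top','wrist']:
    c=ctrl.calibration(n); print(n,np.round(c['view'],3).tolist(),np.round(c['K'],1).tolist(),c['dist'])
    save(n,n+'0')
print(ctrl.get_obs())
E
```

```text
scene [[0.802, 0.598, 0.001, -361.566], [-0.516, 0.691, 0.506, 213.802], [0.302, -0.406, 0.863, -1294.895], [0.0, 0.0, 0.0, 1.0]] [[399.0, 0.0, 247.5], [0.0, 399.0, 191.6], [0.0, 0.0, 1.0]] [-0.13135276  0.          0.          0.          0.        ]
top [[-0.014, -1.0, -0.02, 18.007], [0.986, -0.017, 0.163, -488.549], [-0.164, -0.018, 0.986, -952.665], [0.0, 0.0, 0.0, 1.0]] [[347.8, 0.0, 253.1], [0.0, 347.8, 196.3], [0.0, 0.0, 1.0]] [-0.05427001  0.          0.          0.          0.        ]
wrist [[0.353, 0.936, -0.001, -622.985], [-0.907, 0.342, -0.244, 29.094], [-0.228, 0.087, 0.97, -389.761], [0.0, 0.0, 0.0, 1.0]] [[283.9, 0.0, 257.3], [0.0, 283.9, 193.5], [0.0, 0.0, 1.0]] [0.01991196 0.         0.         0.         0.        ]
{'t': 0.15, 'qpos': array([ 1.19101191e+00,  4.23675654e-01,  1.63048850e+00, -9.01771859e-06,
        1.08858281e+00, -1.90152339e-02]), 'qvel': array([-5.83285213e-04, -2.38915926e-03, -4.19045822e-04,  3.65334591e-04,
       -2.25461194e-03,  2.92828862e-05]), 'joint_torque': array([-9.91015986e-04, -5.44983137e+01, -2.73922294e+01,  6.42992137e-02,
        2.04432820e-02, -4.29967997e-05]), 'ee_pos': array([220.45939607, 584.39780544, 236.08398546]), 'orientation': array([-0.94013548,  1.35952991,  0.93906991]), 'ft_force': array([ 0.04345881, -1.35021756,  0.6449967 ]), 'moment': array([-0.01895628,  0.00198571,  0.02262398]), 'width': 87.77642950359045}
```

View pics/scene0_full.png

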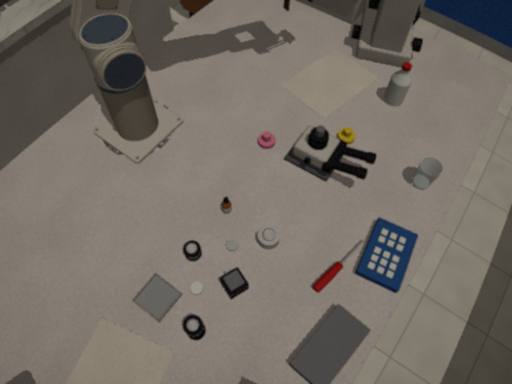

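View pics/top0_full.png

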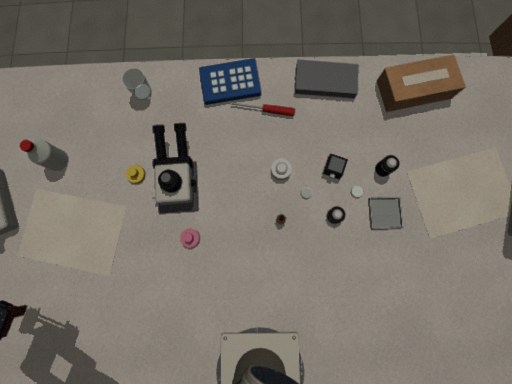

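View pics/wrist0_full.png

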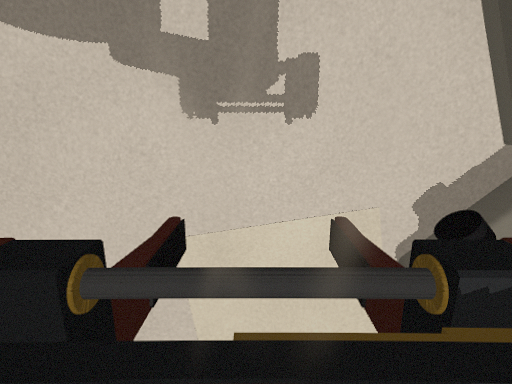

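```bash
python3 - <<'E'
from h import *
im=cv2.imread('pics/top0_full.png')
a=cv2.resize(im[135:255,255:425],None,fx=4.6,fy=4.6,interpolation=cv2.INTER_CUBIC); cv2.imwrite('pics/ta.png',a)
a=cv2.resize(im[115:255,115:225],None,fx=4.2,fy=4.2,interpolation=cv2.INTER_CUBIC); cv2.imwrite('pics/tb.png',a)
s=cv2.imread('pics/scene0_full.png')
a=cv2.resize(s[180:350,125:295],None,fx=3.5,fy=3.5,interpolation=cv2.INTER_CUBIC); cv2.imwrite('pics/sa.png',a)
a=cv2.resize(s[110:200,245:385],None,fx=5,fy=5,interpolation=cv2.INTER_CUBIC); cv2.imwrite('pics/sb.png',a)
E
```

```text
(no output)
```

View pics/ta.png

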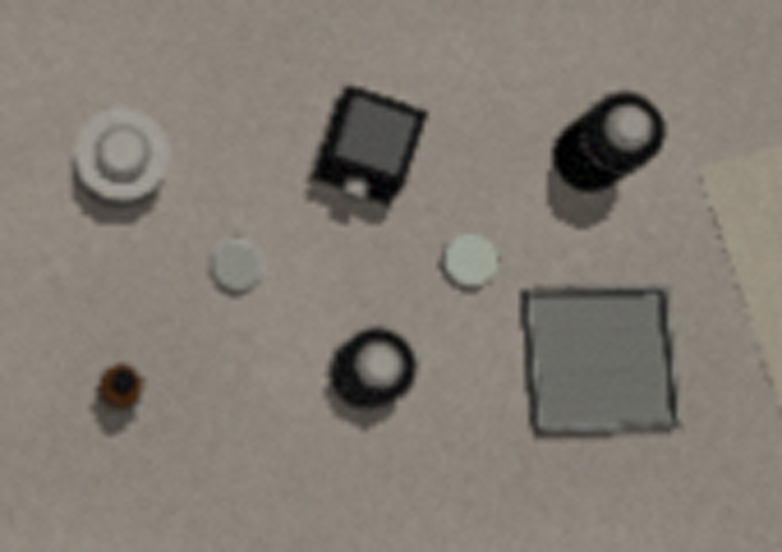

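View pics/tb.png

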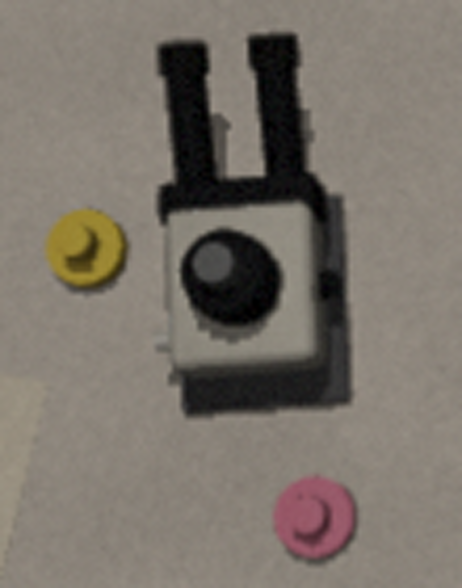

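View pics/sa.png

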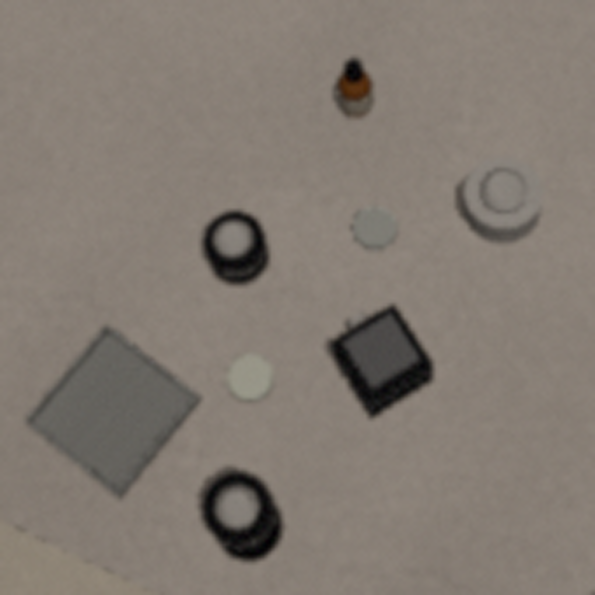

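View pics/sb.png

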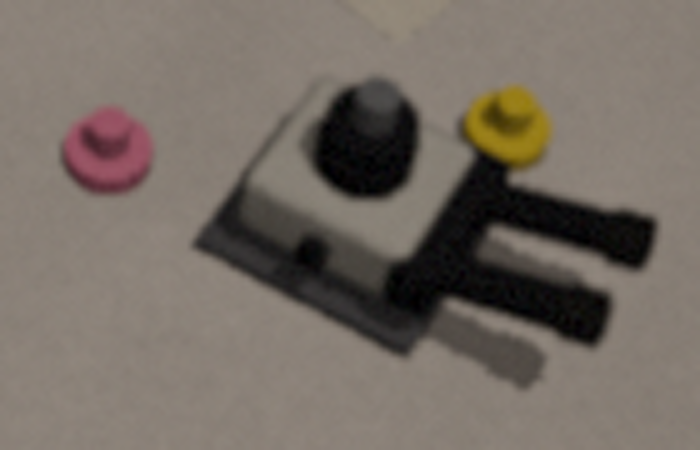

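```bash
python3 - <<'E'
from h import *
T=ctrl.calibration('top');S=ctrl.calibration('scene')
def p(x,y,f,ox,oy): return ((x+.5)/f-.5+ox,(y+.5)/f-.5+oy)
ta=lambda x,y:p(x,y,4.6,255,135); tb=lambda x,y:p(x,y,4.2,115,115)
sa=lambda x,y:p(x,y,3.5,125,180); sb=lambda x,y:p(x,y,5,245,110)
L=[('collar',ta(124,152),sa(503,190),42),('collar_sh',ta(121,156),None,32),('cam',ta(378,138),sa(382,352),46),('tall',ta(632,126),sa(240,507),80),('short',ta(379,364),sa(236,238),45),
('tray',ta(600,362),sa(114,411),9),('cap',tb(212,262),sb(377,95),141),('pink',tb(309,517),sb(105,123),41),('yel',tb(77,240),sb(517,100),41),
('eyeA',tb(184,60),sb(625,237),100),('eyeB',tb(272,55),sb(580,310),100)]
for n,a,b,z in L:
    print(n,np.round(a,1),z,np.round(atz(T,a,z),1), np.round(atz(S,b,z),1) if b else '')
for c in [(522,290),(666,290),(678,427),(537,437)]: print('traycorner',np.round(atz(T,ta(*c),10),1))
for c in [(348,87),(427,112)]: print('camcorner',np.round(atz(T,ta(*c),46),1))
# hosuing top corners
for c in [(168,200),(316,200),(322,360),(172,362)]: print('house',np.round(atz(T,tb(*c),78),1))
o=ctrl.get_obs(); print(R.from_rotvec(o['orientation']).as_matrix().round(3))
W=ctrl.calibration('wrist'); V=W['view']; c=-V[:3,:3].T@V[:3,3]; Rt=R.from_rotvec(o['orientation']).as_matrix()
print('cam in tool',Rt.T@(c-o['ee_pos']), (Rt.T@V[:3,:3].T).round(3))
E
```

```text
collar [281.6 167.7] 42 [570.8 -73.2  42. ] [574.7 -73.5  42. ]
collar_sh [280.9 168.5] 32 [570.7 -71.9  32. ] 
cam [336.8 164.6] 46 [ 576. -232.   46.] [ 579.6 -229.7   46. ]
tall [392. 162.] 80 [ 572.2 -379.1   80. ] [ 577.3 -377.7   80. ]
short [337.  213.7] 45 [ 434.1 -225.2   45. ] [ 439.1 -225.3   45. ]
tray [385.  213.3] 9 [ 436.7 -374.2    9. ] [ 442.9 -374.6    9. ]
cap [165.1 177. ] 141 [527.1 237.3 141. ] [527.9 236.9 141. ]
pink [188.2 237.7] 41 [373.6 194.7  41. ] [374.5 196.   41. ]
yel [133.  171.8] 41 [567.6 361.   41. ] [570.3 367.4  41. ]
eyeA [158.4 128.9] 100 [675.  271.9 100. ] [681.7 267.5 100. ]
eyeB [179.4 127.7] 100 [676.9 212.7 100. ] [684.4 207.9 100. ]
traycorner [ 483.8 -327.1   10. ]
traycorner [ 482.1 -420.    10. ]
traycorner [ 394.4 -420.6   10. ]
traycorner [ 389.9 -330.4   10. ]
camcorner [ 609.3 -215.    46. ]
camcorner [ 592.2 -263.8   46. ]
house [584.7 286.1  78. ]
house [582.5 185.8  78. ]
house [474.2 180.   78. ]
house [474.6 279.7  78. ]
[[-0.    -0.936  0.353]
 [-0.001  0.353  0.936]
 [-1.     0.    -0.001]]
cam in tool [-148.52704318   66.62570605   -1.36679324] [[-0.     0.244 -0.97 ]
 [-0.     0.97   0.244]
 [ 1.     0.    -0.   ]]
```

```bash
cat >> h.py <<'E'
def to(x,y,z,ang=np.pi/2,o=None):
    """shift cm + rotvec in tool axes to reach a down-pointing pose with tool z at angle ang"""
    o=o or ctrl.get_obs(); R0=R.from_rotvec(o['orientation'])
    zz=np.array([np.cos(ang),np.sin(ang),0]); xx=np.array([0,0,-1.]); yy=np.cross(zz,xx)
    R1=R.from_matrix(np.stack([xx,yy,zz],1))
    s=R0.inv().apply(np.array([x,y,z])-o['ee_pos'])/10
    print('shift',s.round(2),'rot',(R0.inv()*R1).as_rotvec().round(3),'rows',round(float(np.linalg.norm(s)/4.17),1))
def look(fn,crop=None,f=1):
    W=ctrl.calibration('wrist'); im=np.asarray(ctrl.get_image('wrist'))[:,:,::-1]
    cv2.imwrite('pics/'+fn+'_raw.png',im); np.savez('pics/'+fn+'.npz',view=W['view'],K=W['K'],dist=W['dist'])
    if crop: r0,r1,c0,c1=crop; im=im[r0:r1,c0:c1]
    im=cv2.resize(im,None,fx=f,fy=f,interpolation=cv2.INTER_CUBIC); cv2.imwrite('pics/'+fn+'.png',im)
E
python3 - <<'E'
from h import *
to(490,237,320)
E
```

```text
shift [ -8.37 -37.48 -23.  ] rot [-0.361 -0.001 -0.   ] rows 10.7
```

Candidates in the top image:
- **Cap:** black cap with grey knob on the port at (166,177). The pink one at (188,238) and the yellow one at (133,172) are decoys.
- **Collar:** wide, with a nose, at (281,168). The flat discs at (306,193) and (357,191) are not it.
- **Tall tube:** at (392,162). The short tube is at (337,214).
- **Camera:** at (337,165).

The crops above confirm these choices. I'll start by moving over the head.

Request:
{"method": "servo_tool", "body": {"plan": [[[-8.4,-37.5,-23,-0.361,0,0,8.7],[-8.4,-37.5,-23,-0.361,0,0,8.7],[-8.4,-37.5,-23,-0.361,0,0,8.7],[-8.4,-37.5,-23,-0.361,0,0,8.7],[-8.4,-37.5,-23,-0.361,0,0,8.7],[-8.4,-37.5,-23,-0.361,0,0,8.7],[-8.4,-37.5,-23,-0.361,0,0,8.7],[-8.4,-37.5,-23,-0.361,0,0,8.7]]]}}

```text
t: 0.82
ee_pos: [421.5, 324.9, 299.3]
orientation: [-1.21, 1.209, 1.21]
ft_force: [0.3, 1.2, -0.2]
width: 86.8
```

```bash
python3 - <<'E'
from h import *
to(490,237,320)
print(ctrl.get_obs()['t'])
E
```

```text
shift [-2.07 -6.85 -8.79] rot [ 0. -0. -0.] rows 2.7
0.8167
```

Request:
{"method": "servo_tool", "body": {"plan": [[[-2,-6.2,-8,0,0,0,8.7],[-2,-6.2,-8,0,0,0,8.7],[-2,-6.2,-8,0,0,0,8.7],[-2,-6.2,-8,0,0,0,8.7],[-2,-6.2,-8,0,0,0,8.7],[-2,-6.2,-8,0,0,0,8.7]]]}}

```text
t: 1.32
ee_pos: [482.1, 247.1, 318.6]
orientation: [-1.209, 1.21, 1.21]
ft_force: [-0.6, -0.8, -0.6]
width: 87.2
```

```bash
python3 - <<'E'
from h import *
o=ctrl.get_obs(); print(o['ee_pos'],o['t'],o['qvel'].round(3)); look('w1',f=1.5)
E
```

```text
[482.12107402 247.11261872 318.55278336] 1.3167 [ 0.022  0.002  0.002  0.001 -0.001 -0.003]
```

View pics/w1.png

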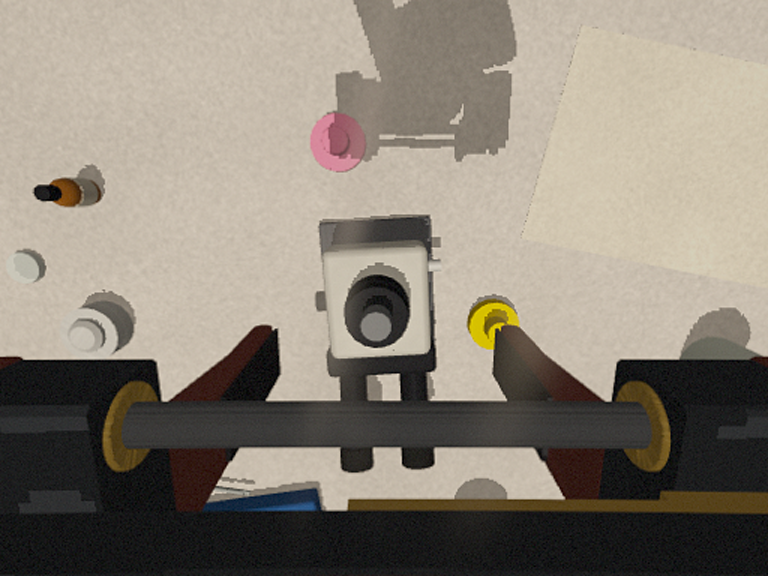

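```bash
python3 - <<'E'
from h import *
im=cv2.imread('pics/w1_raw.png')[140:250,195:305]
cv2.imwrite('pics/w1c.png',cv2.resize(im,None,fx=5,fy=5,interpolation=cv2.INTER_CUBIC))
E
```

```text
(no output)
```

View pics/w1c.png

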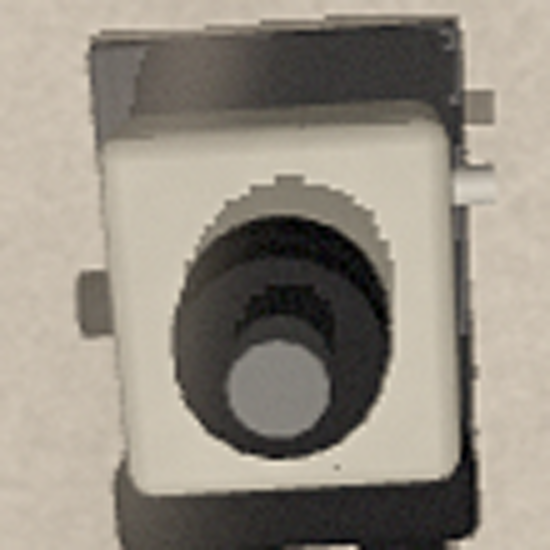

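```bash
python3 - <<'E'
from h import *
W=dict(np.load('pics/w1.npz'))
f=lambda x,y:((x+.5)/5-.5+195,(y+.5)/5-.5+140)
print(atz(W,f(278,388),141),atz(W,f(281.5,355),117))
to(526,238,180)
E
```

```text
[526.38198806 237.46660096 141.        ] [525.59826172 237.79175945 117.        ]
shift [13.84 -4.43 -0.95] rot [ 0.001 -0.    -0.001] rows 3.5
```

Request:
{"method": "servo_tool", "body": {"plan": [[[13.8,-4.4,-0.95,0,0,0,6],[13.8,-4.4,-0.95,0,0,0,6],[13.8,-4.4,-0.95,0,0,0,6],[13.8,-4.4,-0.95,0,0,0,6],[13.8,-4.4,-0.95,0,0,0,6],[13.8,-4.4,-0.95,0,0,0,6]]]}}

```text
t: 1.87
ee_pos: [525.5, 238.0, 180.0]
orientation: [-1.21, 1.212, 1.212]
ft_force: [0.5, -0.4, 0.3]
width: 60.3
```

```bash
python3 - <<'E'
from h import *
to(526,237.6,134); look('w2',f=1.5)
E
```

```text
shift [ 4.6  -0.06 -0.04] rot [ 0.002 -0.001 -0.003] rows 1.1
```

View pics/w2.png

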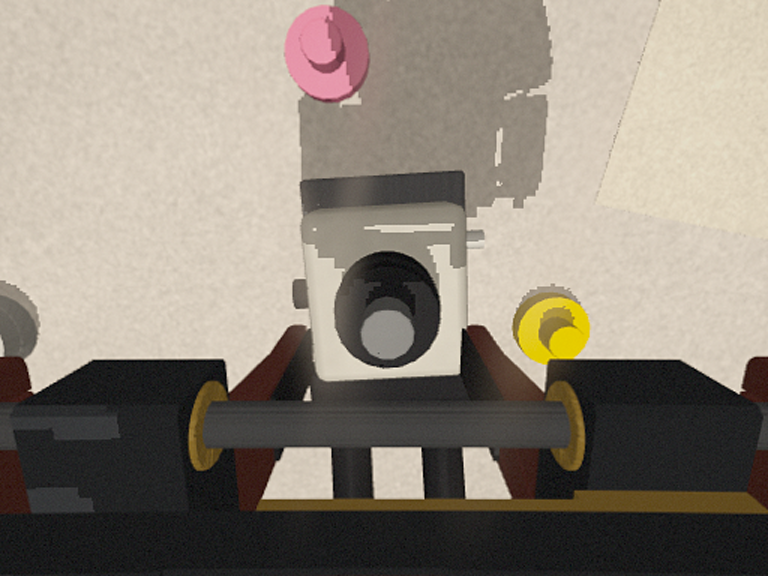

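The knob at (387,335) lies midway between the fingers, whose midpoint is near column 386. I'll descend and close.

Request:
{"method": "servo_tool", "body": {"plan": [[[2.5,0,0,0,0,0,6],[4.6,0,0,0,0,0,6],[4.6,0,0,0,0,0,6],[4.6,0,0,0,0,0,2],[4.6,0,0,0,0,0,1.5],[4.6,0,0,0,0,0,1.5],[4.6,0,0,0,0,0,1.5],[4.6,0,0,0,0,0,1.5]]]}}

```text
t: 2.58
ee_pos: [527.4, 237.6, 136.2]
orientation: [-1.21, 1.207, 1.208]
ft_force: [0.1, -0.6, 0.9]
width: 30.0
```

```bash
python3 - <<'E'
from h import *
o=ctrl.get_obs();print(o['width'],o['ee_pos'],o['ft_force'])
E
```

```text
30.006518157922958 [527.35381291 237.55413214 136.20421577] [ 0.0644684  -0.58885592  0.93044779]
```

Request:
{"method": "servo_tool", "body": {"plan": [[[0.1,0,0,0,0,0,1.5],[0.1,0,0,0,0,0,1.5],[0.1,0,0,0,0,0,1.5],[0.1,0,0,0,0,0,1.5],[-2,0,0,0,0,0,1.5],[-5,0,0,0,0,0,1.5],[-8,0,0,0,0,0,1.5],[-8,0,0,0,0,0,1.5]]]}}

```text
t: 3.25
ee_pos: [529.8, 238.5, 220.7]
orientation: [-1.211, 1.2, 1.205]
ft_force: [1.0, 0.5, -0.3]
width: 25.3
```

```bash
python3 - <<'E'
from h import *
look('w3',f=1.5)
to(438,-374,200)
E
```

```text
shift [  1.62   9.09 -61.21] rot [0.    0.003 0.006] rows 14.8
```

View pics/w3.png

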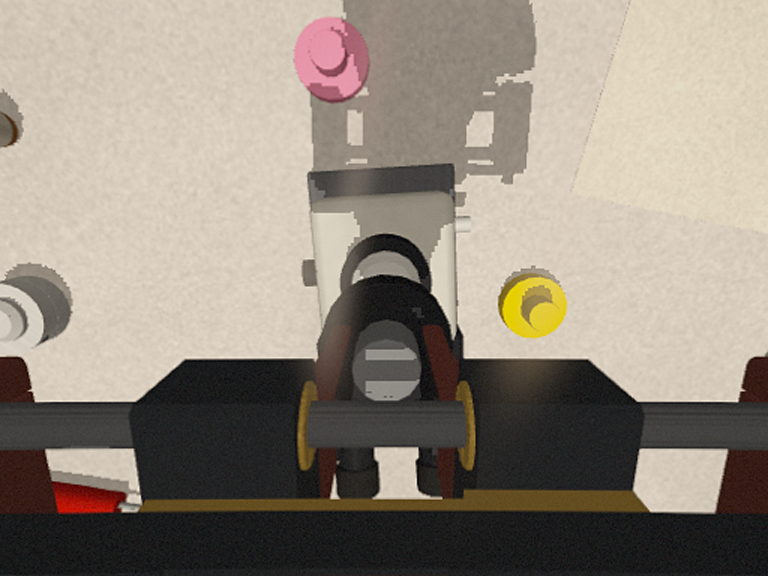

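Request:
{"method": "servo_tool", "body": {"plan": [[[1.6,9.1,-61.2,0,0.003,0.006,1.5],[1.6,9.1,-61.2,0,0.003,0.006,1.5],[1.6,9.1,-61.2,0,0.003,0.006,1.5],[1.6,9.1,-61.2,0,0.003,0.006,1.5],[1.6,9.1,-61.2,0,0.003,0.006,1.5],[1.6,9.1,-61.2,0,0.003,0.006,1.5],[1.6,9.1,-61.2,0,0.003,0.006,1.5],[1.6,9.1,-61.2,0,0.003,0.006,1.5]]]}}

```text
t: 3.97
ee_pos: [476.4, -94.0, 205.4]
orientation: [-1.208, 1.217, 1.214]
ft_force: [1.1, -0.1, 0.0]
width: 25.6
```

```bash
python3 - <<'E'
from h import *
to(410,-374,200)
E
```

```text
shift [  0.66   6.65 -28.  ] rot [ 0.    -0.003 -0.008] rows 6.9
```

Request:
{"method": "servo_tool", "body": {"plan": [[[0.6,-1.4,-27.3,0,0,0,1.5],[0.6,-1.4,-27.3,0,0,0,1.5],[0.6,-1.4,-27.3,0,0,0,1.5],[0.6,-1.4,-27.3,0,0,0,1.5],[0.6,-1.4,-27.3,0,0,0,1.5],[0.6,-1.4,-27.3,0,0,0,1.5],[0.6,-1.4,-27.3,0,0,0,1.5],[0.6,-1.4,-27.3,0,0,0,1.5]]]}}

```text
t: 4.63
ee_pos: [491.3, -369.8, 199.7]
orientation: [-1.206, 1.218, 1.209]
ft_force: [-0.3, 0.6, -0.3]
width: 25.4
```

```bash
python3 - <<'E'
from h import *
o=ctrl.get_obs(); print(o['ee_pos'],o['orientation'],o['t'],o['qvel'].round(3)); look('w4',f=1.5)
E
```

```text
[ 491.29885437 -369.76039476  199.69610663] [-1.20630297  1.21836516  1.20934737] 4.6333 [ 0.057 -0.035  0.073  0.025  0.007  0.05 ]
```

View pics/w4.png

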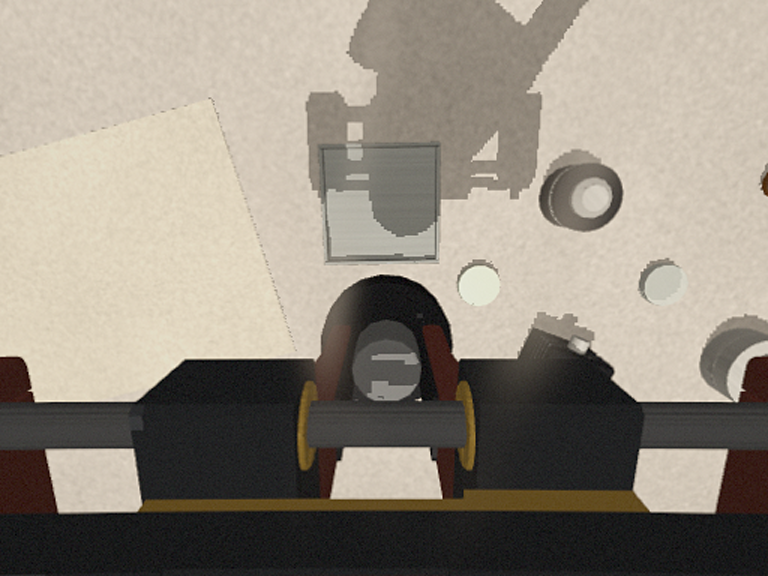

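```bash
python3 - <<'E'
from h import *
W=dict(np.load('pics/w4.npz'))
f=lambda x,y:((x+.5)/1.5-.5,(y+.5)/1.5-.5)
c=[atz(W,f(*p),11) for p in [(318,143),(440,142),(439,263),(325,263)]]
print(np.round(c,1),np.mean(c,0)); print('short',atz(W,f(592,198),45))
print(atz(W,f(380,203),11))
to(438,-374,130)
E
```

```text
[[ 393.7 -422.3   11. ]
 [ 393.3 -330.8   11. ]
 [ 485.2 -329.1   11. ]
 [ 484.9 -420.7   11. ]] [ 439.27941615 -375.7324306    11.        ]
short [ 434.0236703  -228.74525592   45.        ]
[ 437.85744523 -376.12677913   11.        ]
shift [ 6.99  5.24 -0.68] rot [-0.003 -0.002 -0.007] rows 2.1
```

Request:
{"method": "servo_tool", "body": {"plan": [[[3,5.2,-0.8,-0.003,-0.002,-0.007,1.5],[7,5.2,-0.8,-0.003,-0.002,-0.007,1.5],[10,5.2,-0.8,-0.003,-0.002,-0.007,1.5],[13,5.2,-0.8,-0.003,-0.002,-0.007,1.5],[15,5.2,-0.8,-0.003,-0.002,-0.007,1.5],[15,5.2,-0.8,-0.003,-0.002,-0.007,1.5],[15,5.2,-0.8,-0.003,-0.002,-0.007,1.5],[15,5.2,-0.8,-0.003,-0.002,-0.007,1.5]]]}}

```text
t: 5.35
ee_pos: [439.6, -373.4, 52.3]
orientation: [-1.214, 1.207, 1.21]
ft_force: [-0.7, -0.4, 0.3]
width: 25.4
```

```bash
python3 - <<'E'
from h import *
o=ctrl.get_obs(); print(o['ft_force'].round(1),o['qvel'].round(3))
to(439,-375.5,40); look('w5',f=1.5)
E
```

```text
[-0.7 -0.4  0.3] [-0.003 -0.019 -0.013 -0.002 -0.003 -0.001]
shift [ 1.24  0.06 -0.21] rot [ 0.004 -0.001  0.002] rows 0.3
```

View pics/w5.png

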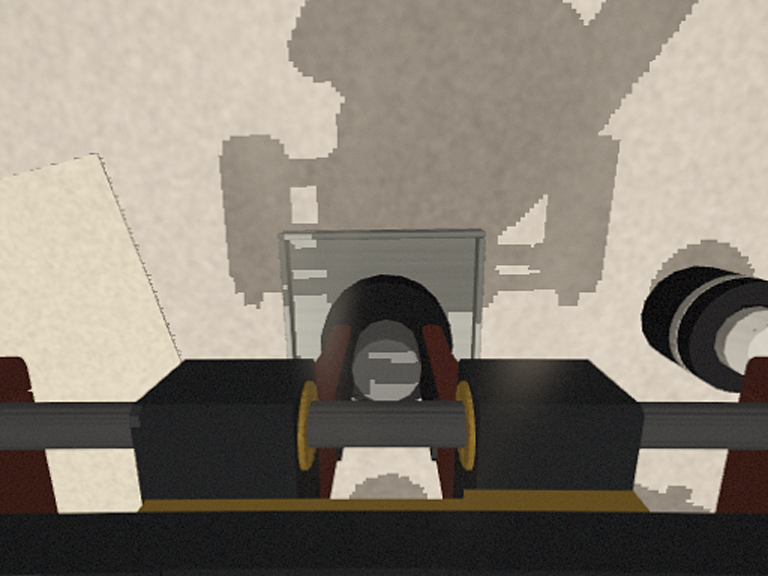

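Request:
{"method": "servo_tool", "body": {"plan": [[[0.6,0.05,-0.2,0.004,0,0,1.5],[1.1,0.05,-0.2,0.004,0,0,1.5],[1.1,0.05,-0.2,0.004,0,0,1.5],[1.1,0.05,-0.2,0.004,0,0,1.5],[1.1,0.05,-0.2,0.004,0,0,1.5]]]}}

```text
t: 5.82
ee_pos: [438.5, -375.9, 40.7]
orientation: [-1.21, 1.21, 1.207]
ft_force: [-0.5, -0.2, -0.7]
width: 24.9
```

Request:
{"method": "servo_tool", "body": {"plan": [[[0.15,0,0,0,0,0,1.5],[0.15,0,0,0,0,0,1.5],[0.15,0,0,0,0,0,1.5]]]}}

```text
t: 6.07
ee_pos: [438.5, -375.8, 39.0]
orientation: [-1.21, 1.21, 1.207]
ft_force: [0.4, 0.4, 0.7]
width: 25.3
```

Request:
{"method": "servo_tool", "body": {"plan": [[[0.1,0,0,0,0,0,1.5],[0.1,0,0,0,0,0,1.5],[0.1,0,0,0,0,0,1.5]]]}}

```text
t: 6.32
ee_pos: [438.6, -375.9, 38.4]
orientation: [-1.21, 1.21, 1.207]
ft_force: [-1.6, 0.9, 5.4]
width: 25.5
```

Request:
{"method": "servo_tool", "body": {"plan": [[[0.1,0,0,0,0,0,1.5],[0.1,0,0,0,0,0,1.5],[0.1,0,0,0,0,0,1.5]]]}}

```text
t: 6.57
ee_pos: [438.6, -376.0, 38.4]
orientation: [-1.21, 1.21, 1.207]
ft_force: [-3.7, 3.0, 15.1]
width: 25.3
```

Request:
{"method": "servo_tool", "body": {"plan": [[[0,0,0,0,0,0,4.5],[0,0,0,0,0,0,5],[0,0,0,0,0,0,5],[-0.5,0,0,0,0,0,5],[-3,0,0,0,0,0,6],[-6.5,0,0,0,0,0,8.7],[-10,0,0,0,0,0,8.7],[-12,0,0,0,0,0,8.7]]]}}

```text
t: 7.23
ee_pos: [439.3, -376.5, 160.4]
orientation: [-1.213, 1.209, 1.205]
ft_force: [1.2, -0.8, 0.2]
width: 73.4
```

```bash
python3 - <<'E'
from h import *
look('w6',f=1.5); to(560,-72,220)
E
```

```text
shift [ -5.78 -11.95  30.54] rot [-0.001 -0.006  0.007] rows 8.0
```

View pics/w6.png

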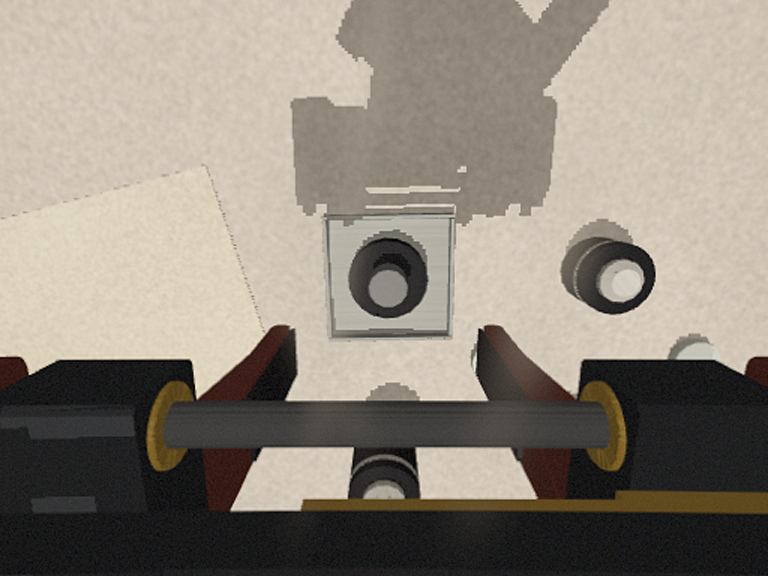

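Request:
{"method": "servo_tool", "body": {"plan": [[[-5.8,-14.5,30.5,0,-0.006,0.007,8.7],[-5.8,-14.5,30.5,0,-0.006,0.007,8.7],[-5.8,-14.5,30.5,0,-0.006,0.007,8.7],[-5.8,-14.5,30.5,0,-0.006,0.007,8.7],[-5.8,-14.5,30.5,0,-0.006,0.007,8.7],[-5.8,-14.5,30.5,0,-0.006,0.007,8.7],[-5.8,-14.5,30.5,0,-0.006,0.007,8.7],[-5.8,-14.5,30.5,0,-0.006,0.007,8.7]]]}}

```text
t: 7.95
ee_pos: [579.9, -77.0, 213.3]
orientation: [-1.202, 1.211, 1.216]
ft_force: [0.2, -0.4, 0.3]
width: 87.2
```

```bash
python3 - <<'E'
from h import *
to(590,-72,200)
E
```

```text
shift [ 1.33 -1.02  0.5 ] rot [-0.001  0.005 -0.007] rows 0.4
```

Request:
{"method": "servo_tool", "body": {"plan": [[[2,-0.5,0,0,0.003,-0.005,8.7],[2,-0.5,0,0,0.003,-0.005,8.7],[2,-0.5,0,0,0.003,-0.005,8.7],[2,-0.5,0,0,0.003,-0.005,8.7]]]}}

```text
t: 8.28
ee_pos: [583.6, -79.7, 192.9]
orientation: [-1.205, 1.21, 1.211]
ft_force: [-0.5, -1.1, -0.0]
width: 87.1
```

```bash
python3 - <<'E'
from h import *
o=ctrl.get_obs();print(o['ee_pos'],o['qvel'].round(3));look('w7',(100,300,120,400),2.8)
E
```

```text
[583.63547781 -79.68083039 192.91181607] [-0.016 -0.011 -0.006  0.001 -0.002  0.001]
```

View pics/w7.png

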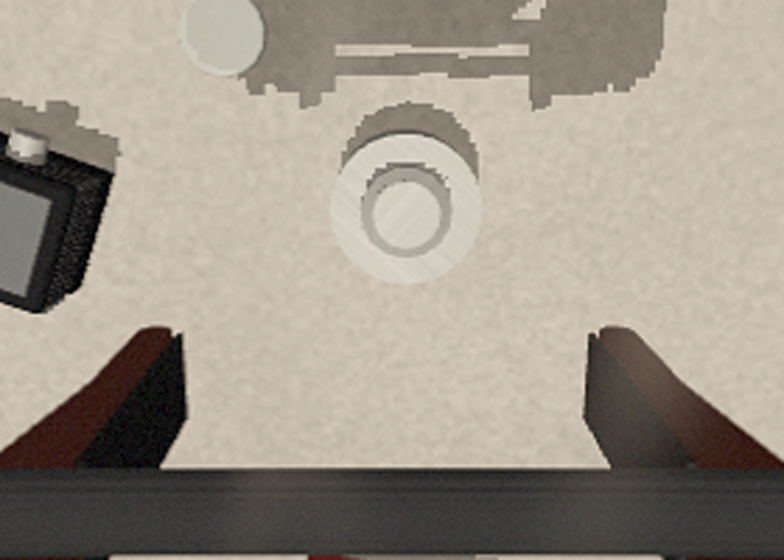

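```bash
cat >> h.py <<'E'
def px(x,y,f,c0,r0): return ((x+.5)/f-.5+c0,(y+.5)/f-.5+r0)
E
python3 - <<'E'
from h import *
W=dict(np.load('pics/w7.npz'))
print(atz(W,px(406,208.5,2.8,120,100),32),atz(W,px(407,214,2.8,120,100),42))
print('camera',atz(W,px(20,240,2.8,120,100),46))
to(570,-74,100)
E
```

```text
[571.88173598 -72.17694426  32.        ] [572.23989413 -72.0665736   42.        ]
camera [ 581.23740441 -218.65317716   46.        ]
shift [9.33 1.37 0.58] rot [-0.002  0.002 -0.002] rows 2.3
```

Request:
{"method": "servo_tool", "body": {"plan": [[[4,1.2,0.75,-0.002,0,0,8.7],[8,1.2,0.75,-0.002,0,0,8.7],[11,1.2,0.75,-0.002,0,0,8.7],[11,1.2,0.75,-0.002,0,0,8.7],[11,1.2,0.75,-0.002,0,0,8.7],[11,1.2,0.75,-0.002,0,0,8.7]]]}}

```text
t: 8.83
ee_pos: [573.5, -72.2, 85.0]
orientation: [-1.208, 1.207, 1.209]
ft_force: [0.4, -0.5, 0.2]
width: 86.9
```

```bash
python3 - <<'E'
from h import *
to(572,-72.1,22)
E
```

```text
shift [6.3  0.15 0.  ] rot [-0.     0.002  0.001] rows 1.5
```

Request:
{"method": "servo_tool", "body": {"plan": [[[3,0,0,0,0,0,8.7],[5.5,0,0,0,0,0,8.7],[6.1,0,0,0,0,0,8.7],[6.1,0,0,0,0,0,8.7],[6.1,0,0,0,0,0,8.7],[6.1,0,0,0,0,0,8.7]]]}}

```text
t: 9.33
ee_pos: [573.9, -71.4, 24.3]
orientation: [-1.21, 1.206, 1.209]
ft_force: [-0.3, -0.2, -0.7]
width: 87.1
```

Request:
{"method": "servo_tool", "body": {"plan": [[[0.2,0.18,-0.07,0,0,0,8.7],[0.2,0.18,-0.07,0,0,0,8.7],[0.2,0.18,-0.07,0,0,0,5],[0.2,0.18,-0.07,0,0,0,5],[0.2,0.18,-0.07,0,0,0,5],[0.2,0.18,-0.07,0,0,0,5],[0.2,0.18,-0.07,0,0,0,5],[0.2,0.18,-0.07,0,0,0,5]]]}}

```text
t: 10.0
ee_pos: [570.6, -71.7, 20.3]
orientation: [-1.208, 1.208, 1.212]
ft_force: [-1.0, 0.6, 1.4]
width: 59.5
```

Request:
{"method": "servo_tool", "body": {"plan": [[[0,0,0,0,0,0,5],[0,0,0,0,0,0,5],[-3,0,0,0,0,0,5],[-6,0,0,0,0,0,5],[-10,0,0,0,0,0,5],[-14,0,0,0,0,0,5],[-18,0,0,0,0,0,5],[-20,0,0,0,0,0,5]]]}}

```text
t: 10.67
ee_pos: [572.2, -72.5, 224.9]
orientation: [-1.211, 1.205, 1.208]
ft_force: [1.0, -0.0, -1.9]
width: 59.5
```

```bash
python3 - <<'E'
from h import *
look('w8',f=1.5); to(560,237.6,220)
E
```

```text
shift [ 0.74  1.34 31.03] rot [0.001 0.    0.008] rows 7.5
```

View pics/w8.png

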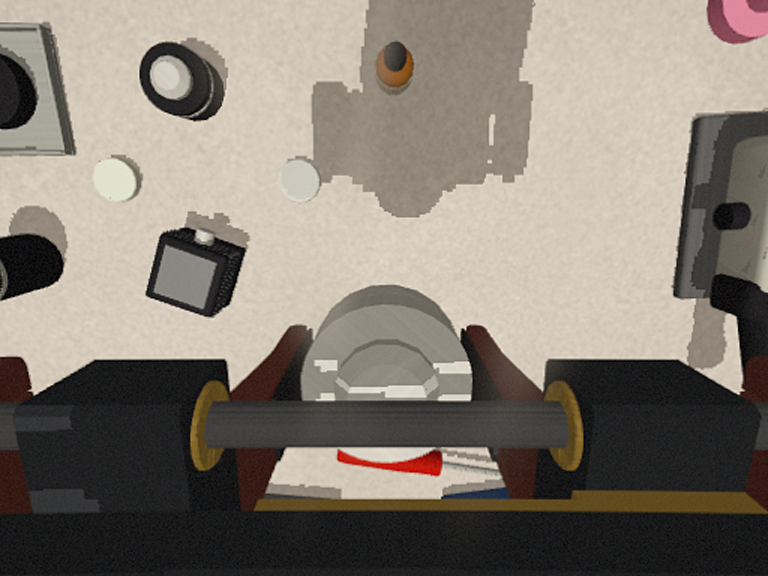

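Request:
{"method": "servo_tool", "body": {"plan": [[[0.7,-2.2,31,0,0,0.008,5],[0.7,-2.2,31,0,0,0.008,5],[0.7,-2.2,31,0,0,0.008,5],[0.7,-2.2,31,0,0,0.008,5],[0.7,-2.2,31,0,0,0.008,5],[0.7,-2.2,31,0,0,0.008,5],[0.7,-2.2,31,0,0,0.008,5],[0.7,-2.2,31,0,0,0.008,5]]]}}

```text
t: 11.38
ee_pos: [591.7, 242.2, 212.7]
orientation: [-1.205, 1.213, 1.221]
ft_force: [0.2, -0.0, -1.6]
width: 59.1
```

Request:
{"method": "servo_tool", "body": {"plan": [[[0,0,0,0,0,0,5],[0,0,0,0,0,0,5],[0,0,0,0,0,0,5],[0,0,0,0,0,0,5]]]}}

```text
t: 11.72
ee_pos: [592.1, 236.4, 213.4]
orientation: [-1.203, 1.216, 1.217]
ft_force: [0.5, -0.4, -1.2]
width: 59.6
```

```bash
python3 - <<'E'
from h import *
o=ctrl.get_obs();print(o['ee_pos'],o['qvel'].round(3));look('w9',(80,280,130,390),2.8); to(526,237.6,160)
E
```

```text
[592.06993936 236.40004332 213.3656443 ] [-0.007 -0.006 -0.003  0.001 -0.001  0.001]
shift [5.42 6.57 0.11] rot [-0.     0.002 -0.01 ] rows 2.0
```

View pics/w9.png

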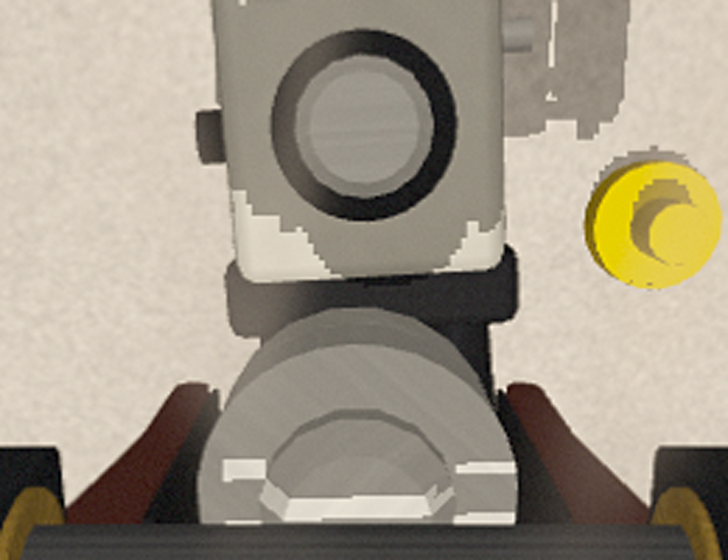

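```bash
python3 - <<'E'
from h import *
W=dict(np.load('pics/w9.npz')); f=lambda x,y:px(x,y,2.8,130,80)
print('boss',atz(W,f(364.5,125),100))
for z in [221,224,227]:
    a=atz(W,f(358,343),z); l=atz(W,f(199,470),z); r=atz(W,f(517,470),z)
    print(z,'collar center x from apex',a[0]+30,'y',(l[1]+r[1])/2,'w',r[1]-l[1])
print('bottom',[atz(W,f(343,307),z)[0]+30 for z in (190,192,194)])
E
```

```text
boss [525.87681332 237.81677524 100.        ]
221 collar center x from apex 595.1944304506184 y 235.47018245807146 w 60.931900422284485
224 collar center x from apex 594.374144176832 y 235.4636584471387 w 59.64035716500291
227 collar center x from apex 593.5538579030457 y 235.45713443620593 w 58.348813907721336
bottom [np.float64(595.3710603842758), np.float64(594.9204125487062), np.float64(594.4697647131366)]
```

Request:
{"method": "servo_tool", "body": {"plan": [[[0,3.5,0.2,0,0.002,-0.01,5],[0,6.8,0.2,0,0.002,-0.01,5],[3,6.8,0.2,0,0.002,-0.01,5],[6,6.8,0.2,0,0.002,-0.01,5],[7.2,6.8,0.2,0,0.002,-0.01,5],[7.2,6.8,0.2,0,0.002,-0.01,5],[7.2,6.8,0.2,0,0.002,-0.01,5],[7.2,6.8,0.2,0,0.002,-0.01,5]]]}}

```text
t: 12.43
ee_pos: [525.0, 239.9, 143.7]
orientation: [-1.21, 1.206, 1.208]
ft_force: [-0.4, -0.1, -1.4]
width: 59.3
```

```bash
python3 - <<'E'
from h import *
o=ctrl.get_obs();print(o['qvel'].round(3)); to(523.8,238.6,134);look('w10',f=1.5)
E
```

```text
[ 0.006 -0.01  -0.004 -0.001 -0.002  0.001]
shift [ 0.97  0.12 -0.13] rot [0.    0.001 0.003] rows 0.2
```

View pics/w10.png

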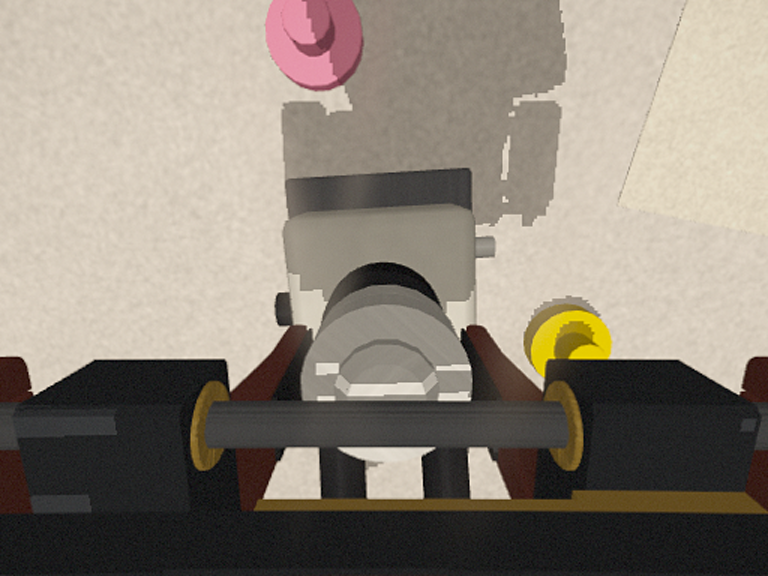

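Request:
{"method": "servo_tool", "body": {"plan": [[[0.5,0.12,-0.13,0,0,0,5],[1.0,0.12,-0.13,0,0,0,5],[1.0,0.12,-0.13,0,0,0,5],[1.0,0.12,-0.13,0,0,0,5],[1.0,0.12,-0.13,0,0,0,5]]]}}

```text
t: 12.9
ee_pos: [522.5, 238.6, 132.5]
orientation: [-1.211, 1.208, 1.209]
ft_force: [-0.8, 0.9, -2.1]
width: 59.5
```

```bash
python3 - <<'E'
from h import *
o=ctrl.get_obs();print(o['ft_force'].round(1),o['ee_pos'].round(1)); to(523.8,238.6,124);look('w11',(140,320,160,360),4)
W=ctrl.calibration('wrist');
E
```

```text
[-0.8  0.9 -2.1] [522.5 238.6 132.5]
shift [ 0.85 -0.12 -0.  ] rot [0.001 0.    0.001] rows 0.2
```

View pics/w11.png

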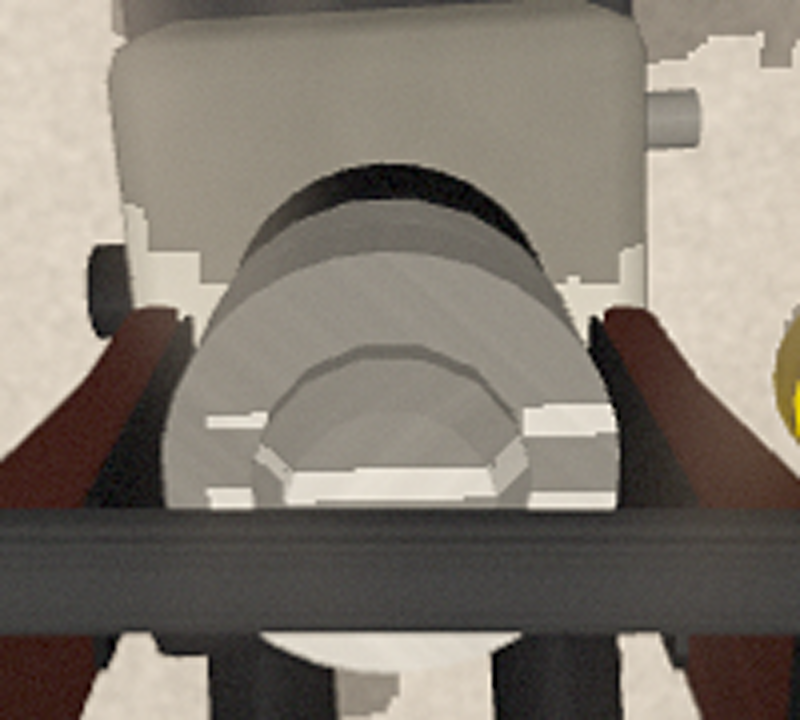

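```bash
python3 - <<'E'
from h import *
W=dict(np.load('pics/w11.npz')); f=lambda x,y:px(x,y,4,160,140)
print('boss apex',atz(W,f(388,163),100))
for b in (110.5,111.5,112.5):
  print(b,'bottom apex',atz(W,f(391,199),b)[:2],'sh far',atz(W,f(391,252),b+32)[:2],'near',atz(W,f(391,672),b+32)[:2])
E
```

```text
boss apex [492.2344934  237.13238306 100.        ]
110.5 bottom apex [495.75323246 237.6201885 ] sh far [495.06921504 237.60955533] near [555.96104903 237.67401808]
111.5 bottom apex [495.51608322 237.6196273 ] sh far [494.78220184 237.60894123] near [555.23429456 237.67293844]
112.5 bottom apex [495.27893397 237.6190661 ] sh far [494.49518865 237.60832712] near [554.5075401  237.67185881]
```

Request:
{"method": "servo_tool", "body": {"plan": [[[0.1,-0.11,0,0,0,0,5],[0.4,-0.11,0,0,0,0,5],[0.6,-0.11,0,0,0,0,5],[0.6,-0.11,0,0,0,0,5]]]}}

```text
t: 13.28
ee_pos: [523.3, 238.5, 125.9]
orientation: [-1.21, 1.209, 1.21]
ft_force: [-0.8, -0.1, -2.0]
width: 59.3
```

Request:
{"method": "servo_tool", "body": {"plan": [[[0.15,0,0,0,0,0,5],[0.3,0,0,0,0,0,5],[0.3,0,0,0,0,0,5],[0.3,0,0,0,0,0,5]]]}}

```text
t: 13.62
ee_pos: [523.5, 238.6, 123.4]
orientation: [-1.211, 1.208, 1.21]
ft_force: [0.1, 0.4, -1.1]
width: 59.4
```

Request:
{"method": "servo_tool", "body": {"plan": [[[0.15,0,0,0,0,0,5],[0.15,0,0,0,0,0,5],[0.15,0,0,0,0,0,5]]]}}

```text
t: 13.87
ee_pos: [523.6, 238.6, 121.9]
orientation: [-1.211, 1.208, 1.209]
ft_force: [0.3, -0.3, -1.6]
width: 59.7
```

Request:
{"method": "servo_tool", "body": {"plan": [[[0.15,0,0,0,0,0,5],[0.15,0,0,0,0,0,5],[0.15,0,0,0,0,0,5]]]}}

```text
t: 14.12
ee_pos: [523.6, 238.6, 120.4]
orientation: [-1.211, 1.208, 1.209]
ft_force: [-0.5, -0.2, -1.9]
width: 59.4
```

Request:
{"method": "servo_tool", "body": {"plan": [[[0.1,0,0,0,0,0,5],[0.1,0,0,0,0,0,5],[0.1,0,0,0,0,0,5]]]}}

```text
t: 14.37
ee_pos: [523.7, 238.6, 120.3]
orientation: [-1.211, 1.208, 1.209]
ft_force: [-2.6, -1.5, 5.6]
width: 59.3
```

Request:
{"method": "servo_tool", "body": {"plan": [[[0.1,0,0,0,0,0,5],[0.1,0,0,0,0,0,5],[0.1,0,0,0,0,0,5]]]}}

```text
t: 14.62
ee_pos: [523.7, 238.6, 120.2]
orientation: [-1.211, 1.207, 1.209]
ft_force: [-4.8, -2.8, 14.4]
width: 59.7
```

Request:
{"method": "servo_tool", "body": {"plan": [[[-0.1,0,0,0,0,0,7.5],[-0.1,0,0,0,0,0,8.7],[-0.1,0,0,0,0,0,8.7],[-0.1,0,0,0,0,0,8.7],[-3,0,0,0,0,0,8.7],[-6,0,0,0,0,0,8.7],[-10,-1,0,0,0,0,8.7],[-12,-5,0,0,0,0,8.7]]]}}

```text
t: 15.28
ee_pos: [568.7, 239.2, 241.0]
orientation: [-1.211, 1.206, 1.211]
ft_force: [1.8, 0.8, 0.1]
width: 86.8
```

Request:
{"method": "servo_tool", "body": {"plan": [[[0,0,0,0,0,0,8.7],[0,0,0,0,0,0,8.7],[0,0,0,0,0,0,8.7]]]}}

```text
t: 15.53
ee_pos: [569.8, 238.3, 236.0]
orientation: [-1.21, 1.21, 1.21]
ft_force: [0.0, -0.5, -0.2]
width: 87.3
```

```bash
python3 - <<'E'
from h import *
o=ctrl.get_obs();print(o['ee_pos'],o['qvel'].round(3));look('w12',(80,280,130,390),2.8); to(600,-378,240)
E
```

```text
[569.81731686 238.27516232 235.95484253] [ 0.005  0.006  0.03   0.001  0.001 -0.   ]
shift [ -0.39  -3.01 -61.62] rot [ 0.001 -0.001 -0.002] rows 14.8
```

View pics/w12.png

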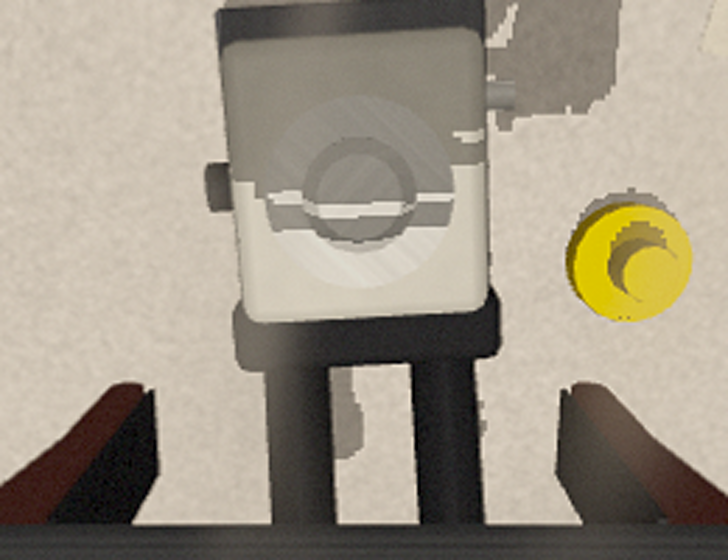

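```bash
python3 - <<'E'
from h import *
W=dict(np.load('pics/w12.npz')); f=lambda x,y:px(x,y,2.8,130,80)
print('shoulder',atz(W,f(360.5,191),132),'nosetop',atz(W,f(359,190),142), 'nosebase',atz(W,f(359,194),132))
E
```

```text
shoulder [524.71189667 238.11655509 132.        ] nosetop [523.55014946 237.629764   142.        ] nosebase [525.64760976 237.64562866 132.        ]
```

Request:
{"method": "servo_tool", "body": {"plan": [[[-0.5,-3,-61.6,0,0,0,8.7],[-0.5,-3,-61.6,0,0,0,8.7],[-0.5,-3,-61.6,0,0,0,8.7],[-0.5,-3,-61.6,0,0,0,8.7],[-0.5,-3,-61.6,0,0,0,8.7],[-0.5,-3,-61.6,0,0,0,8.7],[-0.5,-3,-61.6,0,0,0,8.7],[-0.5,-3,-61.6,0,0,0,8.7]]]}}

```text
t: 16.25
ee_pos: [585.5, -95.6, 238.3]
orientation: [-1.209, 1.21, 1.213]
ft_force: [1.1, 1.4, -0.2]
width: 86.9
```

Request:
{"method": "servo_tool", "body": {"plan": [[[0,0,-29.5,0,0,0,8.7],[0,0,-29.5,0,0,0,8.7],[0,0,-29.5,0,0,0,8.7],[0,0,-29.5,0,0,0,8.7],[0,0,-29.5,0,0,0,8.7],[0,0,-29.5,0,0,0,8.7],[0,0,-29.5,0,0,0,8.7],[0,0,-29.5,0,0,0,8.7]]]}}

```text
t: 16.92
ee_pos: [585.9, -394.7, 237.8]
orientation: [-1.207, 1.212, 1.207]
ft_force: [-0.8, 1.4, -1.1]
width: 87.0
```

Request:
{"method": "servo_tool", "body": {"plan": [[[0,0,0,0,0,0,8.7],[0,0,0,0,0,0,8.7],[0,0,0,0,0,0,8.7]]]}}

```text
t: 17.17
ee_pos: [587.3, -387.3, 238.9]
orientation: [-1.209, 1.207, 1.212]
ft_force: [0.3, -0.3, 0.8]
width: 87.4
```

```bash
python3 - <<'E'
from h import *
o=ctrl.get_obs();print(o['ee_pos'],o['qvel'].round(3));look('w13',(80,280,130,390),2.8); to(574,-378,120)
E
```

```text
[ 587.32802257 -387.25884771  238.85078957] [ 0.011 -0.011 -0.005 -0.003 -0.    -0.002]
shift [11.93  1.36  0.9 ] rot [ 0.003  0.001 -0.   ] rows 2.9
```

View pics/w13.png

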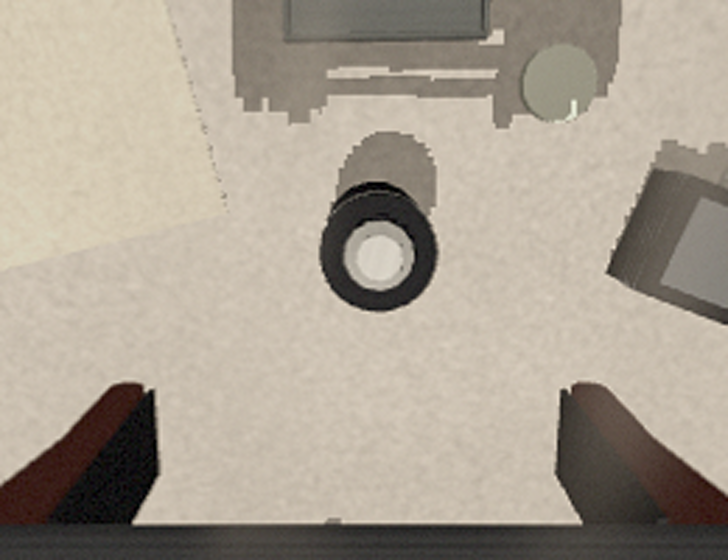

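```bash
python3 - <<'E'
from h import *
W=dict(np.load('pics/w13.npz')); f=lambda x,y:px(x,y,2.8,130,80)
print('shoulder',atz(W,f(378.5,252),70),'nosetop',atz(W,f(380,256),80))
a=atz(W,f(320,252),70);b=atz(W,f(437,252),70);print(np.linalg.norm(a-b))
E
```

```text
shoulder [ 572.2088136  -379.48308155   70.        ] nosetop [ 572.15343382 -379.17246303   80.        ]
47.15881091194948
```

Request:
{"method": "servo_tool", "body": {"plan": [[[4,1.4,0.8,0.003,0,0,8.7],[8,1.4,0.8,0.003,0,0,8.7],[11.5,1.4,0.8,0.003,0,0,8.7],[11.5,1.4,0.8,0.003,0,0,8.7],[11.5,1.4,0.8,0.003,0,0,8.7],[11.5,1.4,0.8,0.003,0,0,8.7],[11.5,1.4,0.8,0.003,0,0,8.7],[11.5,1.4,0.8,0.003,0,0,8.7]]]}}

```text
t: 17.88
ee_pos: [575.4, -382.0, 127.8]
orientation: [-1.212, 1.208, 1.204]
ft_force: [0.6, -0.1, -0.3]
width: 87.0
```

```bash
python3 - <<'E'
from h import *
to(572.2,-378.8,50)
look('w14',f=1.5)
E
```

```text
shift [7.78 0.36 0.34] rot [-0.001 -0.003  0.005] rows 1.9
```

View pics/w14.png

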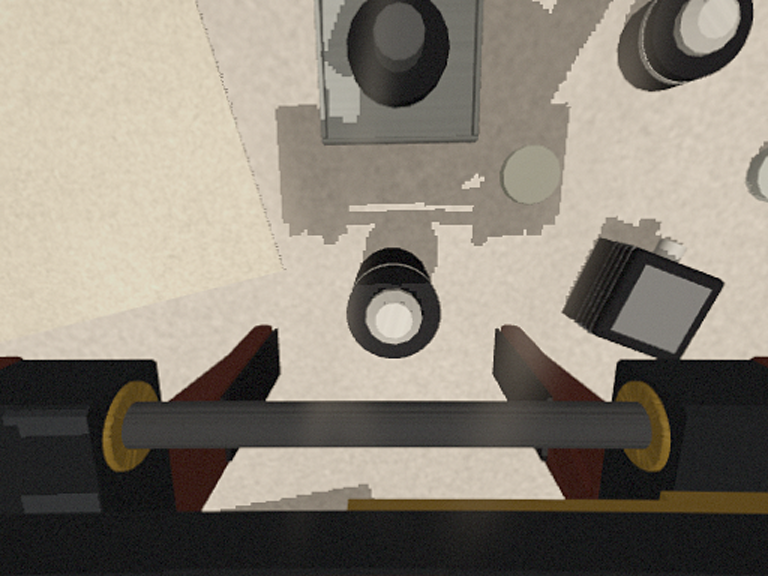

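Request:
{"method": "servo_tool", "body": {"plan": [[[0,0.35,0.33,0,-0.003,0.005,8.7],[3,0.35,0.33,0,-0.003,0.005,8.7],[6,0.35,0.33,0,-0.003,0.005,8.7],[7.6,0.35,0.33,0,-0.003,0.005,8.7],[7.6,0.35,0.33,0,-0.003,0.005,8.7],[7.6,0.35,0.33,0,-0.003,0.005,8.7],[7.6,0.35,0.33,0,-0.003,0.005,8.7]]]}}

```text
t: 18.52
ee_pos: [571.2, -378.5, 50.2]
orientation: [-1.205, 1.21, 1.211]
ft_force: [-0.3, 0.2, -0.6]
width: 86.9
```

```bash
python3 - <<'E'
from h import *
to(572.2,-378.8,48)
E
```

```text
shift [ 0.22 -0.1  -0.03] rot [-0.002  0.002 -0.003] rows 0.1
```

Request:
{"method": "servo_tool", "body": {"plan": [[[0.1,-0.1,0,0,0.002,-0.003,5],[0.1,-0.1,0,0,0.002,-0.003,4],[0.1,-0.1,0,0,0.002,-0.003,4],[0.1,-0.1,0,0,0.002,-0.003,4],[0.1,-0.1,0,0,0.002,-0.003,4],[0.1,-0.1,0,0,0.002,-0.003,4],[0.1,-0.1,0,0,0.002,-0.003,4],[0.1,-0.1,0,0,0.002,-0.003,4]]]}}

```text
t: 19.18
ee_pos: [571.5, -378.1, 48.0]
orientation: [-1.207, 1.21, 1.209]
ft_force: [0.1, -0.6, 1.2]
width: 47.7
```

Request:
{"method": "servo_tool", "body": {"plan": [[[0,0,0,0,0,0,4],[0,0,0,0,0,0,4],[0,0,0,0,0,0,4]]]}}

```text
t: 19.43
ee_pos: [571.5, -378.1, 48.0]
orientation: [-1.207, 1.21, 1.209]
ft_force: [-0.8, -1.0, 3.6]
width: 47.4
```

Request:
{"method": "servo_tool", "body": {"plan": [[[-3,0,0,0,0,0,4],[-6,0,0,0,0,0,4],[-10,0,0,0,0,0,4],[-14,0,0,0,0,0,4],[-18,0,0,0,0,0,4],[-20,0,0,0,0,0,4],[-20,0,0,0,0,0,4],[-20,0,0,0,0,0,4]]]}}

```text
t: 20.1
ee_pos: [571.7, -378.1, 248.1]
orientation: [-1.208, 1.21, 1.208]
ft_force: [-0.2, -0.4, -3.2]
width: 47.4
```

```bash
python3 - <<'E'
from h import *
look('w15',f=1.5)
to(595,238,255)
E
```

```text
shift [-0.75 -2.31 61.56] rot [-0.002  0.002 -0.003] rows 14.8
```

View pics/w15.png

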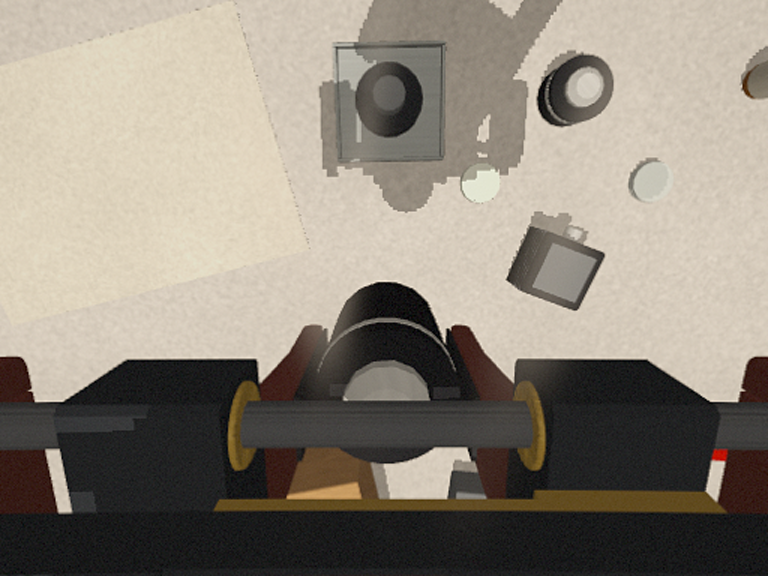

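Request:
{"method": "servo_tool", "body": {"plan": [[[-0.8,-2.3,61.5,0,0,-0.003,4],[-0.8,-2.3,61.5,0,0,-0.003,4],[-0.8,-2.3,61.5,0,0,-0.003,4],[-0.8,-2.3,61.5,0,0,-0.003,4],[-0.8,-2.3,61.5,0,0,-0.003,4],[-0.8,-2.3,61.5,0,0,-0.003,4],[-0.8,-2.3,61.5,0,0,-0.003,4],[-0.8,-2.3,61.5,0,0,-0.003,4]]]}}

```text
t: 20.82
ee_pos: [582.7, -43.0, 249.3]
orientation: [-1.205, 1.212, 1.211]
ft_force: [1.0, 0.8, -2.6]
width: 47.7
```

Request:
{"method": "servo_tool", "body": {"plan": [[[0,-0.2,28.7,0,0,0,4],[0,-0.2,28.7,0,0,0,4],[0,-0.2,28.7,0,0,0,4],[0,-0.2,28.7,0,0,0,4],[0,-0.2,28.7,0,0,0,4],[0,-0.2,28.7,0,0,0,4],[0,-0.2,28.7,0,0,0,4],[0,-0.2,28.7,0,0,0,4]]]}}

```text
t: 21.48
ee_pos: [585.4, 247.6, 249.4]
orientation: [-1.209, 1.208, 1.214]
ft_force: [0.5, -0.4, -1.9]
width: 47.9
```

Request:
{"method": "servo_tool", "body": {"plan": [[[0,0,0,0,0,0,4],[0,0,0,0,0,0,4],[0,0,0,0,0,0,4],[0,0,0,0,0,0,4]]]}}

```text
t: 21.82
ee_pos: [587.0, 240.3, 251.9]
orientation: [-1.207, 1.21, 1.206]
ft_force: [-1.2, 0.0, -1.4]
width: 47.8
```

```bash
python3 - <<'E'
from h import *
o=ctrl.get_obs();print(o['ee_pos'],o['qvel'].round(3));look('w16',(80,280,130,390),2.8); to(524.1,238.6,205)
E
```

```text
[587.01405921 240.2645433  251.93777294] [-0.002 -0.01  -0.006  0.002  0.     0.002]
shift [ 4.72  6.31 -0.2 ] rot [-0.004  0.001  0.001] rows 1.9
```

View pics/w16.png

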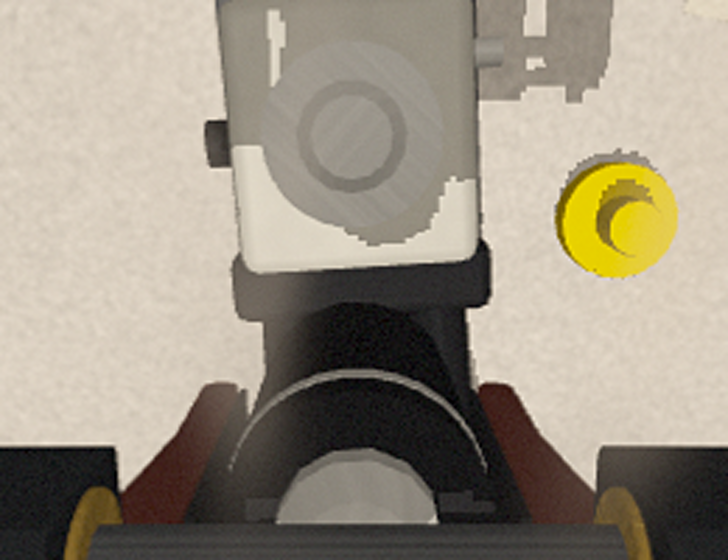

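```bash
python3 - <<'E'
from h import *
W=dict(np.load('pics/w16.npz')); f=lambda x,y:px(x,y,2.8,130,80)
print('nose',atz(W,f(352.5,136.5),137),'sh',atz(W,f(353,132),132))
print('tube nose apex z279',atz(W,f(357.5,448),279)+[14,0,0],'edges',atz(W,f(277,520),279),atz(W,f(438,520),279))
E
```

```text
nose [525.60703174 237.92483008 137.        ] sh [524.27899326 238.06823082 132.        ]
tube nose apex z279 [586.35606888 239.29030684 279.        ] edges [585.28756908 225.71696352 279.        ] [585.39580128 252.76578764 279.        ]
```

Request:
{"method": "servo_tool", "body": {"plan": [[[0,3.5,-0.1,-0.004,0,0,4],[0,6.2,-0.15,-0.004,0,0,4],[3,6.2,-0.15,-0.004,0,0,4],[5,6.2,-0.15,-0.004,0,0,4],[5,6.2,-0.15,-0.004,0,0,4],[5,6.2,-0.15,-0.004,0,0,4],[5,6.2,-0.15,-0.004,0,0,4],[5,6.2,-0.15,-0.004,0,0,4]]]}}

```text
t: 22.53
ee_pos: [526.5, 240.6, 204.1]
orientation: [-1.211, 1.204, 1.208]
ft_force: [0.8, 0.2, -2.3]
width: 47.4
```

```bash
python3 - <<'E'
from h import *
o=ctrl.get_obs();print(o['qvel'].round(3)); to(524.8,238.7,190);look('w17',(100,320,120,400),2.8)
E
```

```text
[ 0.004 -0.002  0.003  0.001 -0.003 -0.   ]
shift [ 1.41  0.18 -0.19] rot [0.002 0.002 0.004] rows 0.3
```

View pics/w17.png

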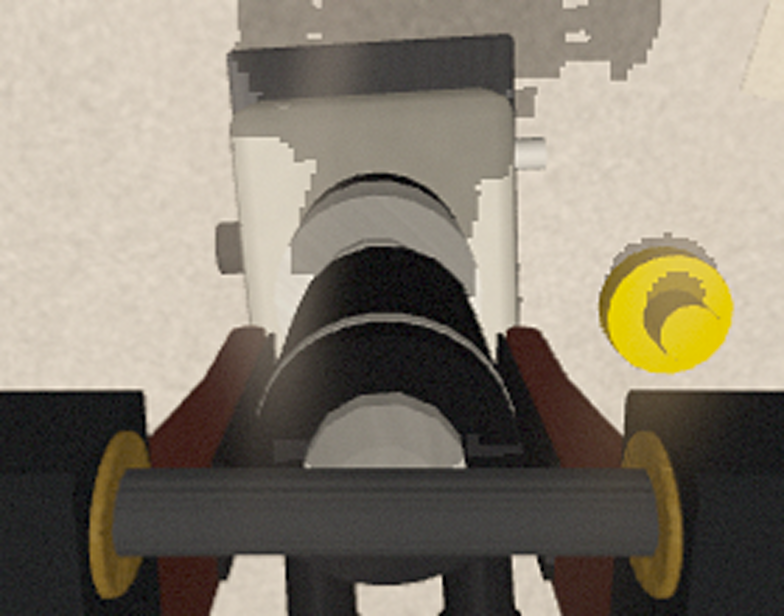

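```bash
python3 - <<'E'
from h import *
W=dict(np.load('pics/w17.npz')); f=lambda x,y:px(x,y,2.8,120,100)
a=atz(W,f(380,194.5),132);b=atz(W,f(385,246.5),156.1);print(a+[30,0,0],b+[24,0,0])
E
```

```text
[525.55077654 238.1730289  132.        ] [528.84779925 239.54465167 156.1       ]
```

Request:
{"method": "servo_tool", "body": {"plan": [[[0.4,0.25,-0.17,0,0.002,0.004,4],[0.9,0.25,-0.17,0,0.002,0.004,4],[1.2,0.25,-0.17,0,0.002,0.004,4],[1.2,0.25,-0.17,0,0.002,0.004,4],[1.2,0.25,-0.17,0,0.002,0.004,4]]]}}

```text
t: 23.0
ee_pos: [522.6, 238.8, 190.3]
orientation: [-1.211, 1.211, 1.212]
ft_force: [1.0, 0.2, -2.3]
width: 47.7
```

```bash
python3 - <<'E'
from h import *
o=ctrl.get_obs();print(o['ft_force'].round(1)); to(524.0,239,186);look('w18',(100,320,120,400),2.8)
E
```

```text
[ 1.   0.2 -2.3]
shift [ 0.43 -0.14  0.02] rot [ 0.002 -0.001 -0.003] rows 0.1
```

View pics/w18.png

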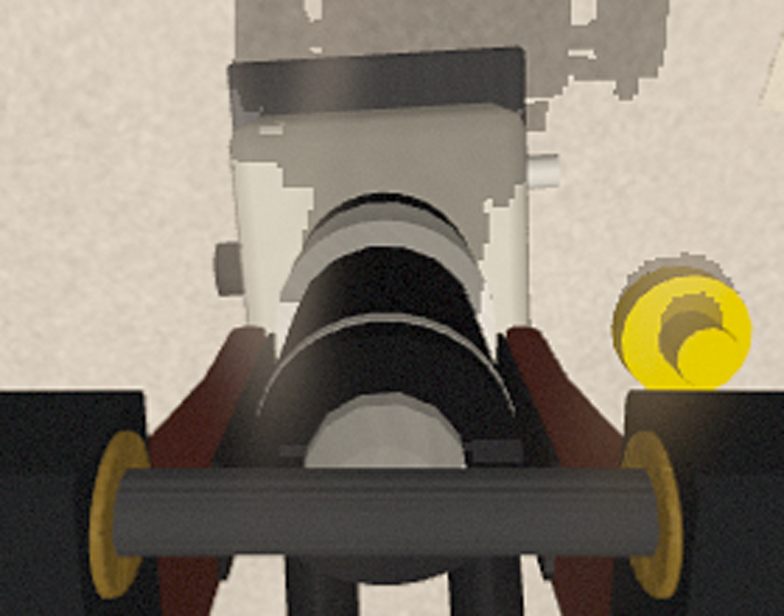

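```bash
python3 - <<'E'
from h import *
W=dict(np.load('pics/w18.npz')); f=lambda x,y:px(x,y,2.8,120,100)
a=atz(W,f(383,219.5),132);b=atz(W,f(386,246.5),142.3);print(a+[30,0,0],b+[24,0,0])
l=atz(W,f(283,298),132);r=atz(W,f(485,298),132);print(l,r)
E
```

```text
[525.64299733 237.00283496 132.        ] [524.62889823 237.81237762 142.3       ]
[517.35401391 209.90813345 132.        ] [517.22488484 264.68697061 132.        ]
```

Request:
{"method": "servo_tool", "body": {"plan": [[[0,-0.1,-0.04,0,0,-0.003,4],[0.2,-0.1,-0.04,0,0,-0.003,4],[0.4,-0.1,-0.04,0,0,-0.003,4],[0.4,-0.1,-0.04,0,0,-0.003,4],[0.4,-0.1,-0.04,0,0,-0.003,4]]]}}

```text
t: 23.47
ee_pos: [523.7, 238.4, 186.5]
orientation: [-1.212, 1.208, 1.21]
ft_force: [1.1, -0.1, -2.5]
width: 47.3
```

Request:
{"method": "servo_tool", "body": {"plan": [[[0.15,0,0,0,0,0,4],[0.3,0,0,0,0,0,4],[0.3,0,0,0,0,0,4],[0.3,0,0,0,0,0,4]]]}}

```text
t: 23.8
ee_pos: [523.7, 238.4, 183.5]
orientation: [-1.212, 1.208, 1.21]
ft_force: [-0.1, -0.7, -2.8]
width: 47.8
```

Still free, with the tube's bottom at about 135.5.

Request:
{"method": "servo_tool", "body": {"plan": [[[0.1,0,0,0,0,0,4],[0.25,0,0,0,0,0,4],[0.25,0,0,0,0,0,4],[0.25,0,0,0,0,0,4]]]}}

```text
t: 24.13
ee_pos: [523.8, 238.4, 181.0]
orientation: [-1.212, 1.208, 1.21]
ft_force: [0.0, 0.1, -2.2]
width: 47.8
```

Request:
{"method": "servo_tool", "body": {"plan": [[[0.12,0,0,0,0,0,4],[0.12,0,0,0,0,0,4],[0.12,0,0,0,0,0,4]]]}}

```text
t: 24.38
ee_pos: [524.0, 238.5, 180.1]
orientation: [-1.212, 1.208, 1.209]
ft_force: [0.1, 0.0, -0.9]
width: 47.3
```

Request:
{"method": "servo_tool", "body": {"plan": [[[0.1,0,0,0,0,0,4],[0.1,0,0,0,0,0,4],[0.1,0,0,0,0,0,4]]]}}

```text
t: 24.63
ee_pos: [524.1, 238.5, 180.0]
orientation: [-1.212, 1.207, 1.209]
ft_force: [-1.9, -1.6, 6.9]
width: 47.4
```

Request:
{"method": "servo_tool", "body": {"plan": [[[-0.1,0,0,0,0,0,6],[-0.1,0,0,0,0,0,7.5],[-0.1,0,0,0,0,0,8.7],[-0.1,0,0,0,0,0,8.7],[-3,0,0,0,0,0,8.7],[-6,0,0,0,0,0,8.7],[-10,0,0,0,0,0,8.7],[-13,-1,0,0,0,0,8.7]]]}}

```text
t: 25.3
ee_pos: [532.8, 238.6, 311.3]
orientation: [-1.212, 1.208, 1.21]
ft_force: [1.6, 0.7, 0.8]
width: 86.9
```

Request:
{"method": "servo_tool", "body": {"plan": [[[0,-4,0,0,0,0,8.7],[0,-5.5,0,0,0,0,8.7],[0,-5.5,0,0,0,0,8.7],[0,-5.5,0,0,0,0,8.7],[0,-5.5,0,0,0,0,8.7]]]}}

```text
t: 25.72
ee_pos: [587.5, 238.5, 308.1]
orientation: [-1.211, 1.21, 1.211]
ft_force: [0.4, -0.3, -0.6]
width: 87.1
```

```bash
python3 - <<'E'
from h import *
o=ctrl.get_obs();print(o['ee_pos'],o['qvel'].round(3));look('w19',(80,280,130,390),2.8); to(610,-230,240,1.571-.33)
E
```

```text
[587.52684467 238.4740294  308.08081664] [ 0.005 -0.01   0.006 -0.001  0.001 -0.   ]
shift [  6.9   -2.15 -46.85] rot [ 0.332 -0.002 -0.001] rows 11.4
```

View pics/w19.png

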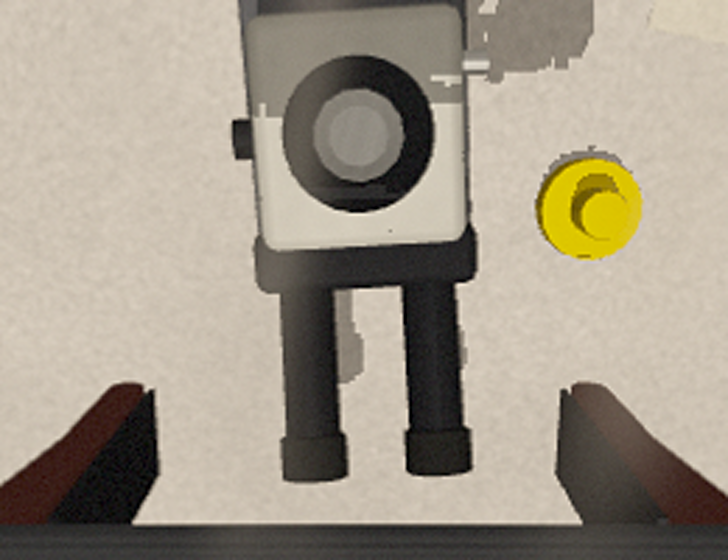

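```bash
python3 - <<'E'
from h import *
W=dict(np.load('pics/w19.npz')); f=lambda x,y:px(x,y,2.8,130,80)
print('sh',atz(W,f(358.5,134),202),'nose',atz(W,f(358,136),207))
E
```

```text
sh [525.01666447 237.53013327 202.        ] nose [525.52569828 237.37934649 207.        ]
```

```bash
python3 - <<'E'
from h import *
to(602,-239,220,1.241)
E
```

```text
shift [  8.9   -1.35 -47.75] rot [ 0.332 -0.002 -0.001] rows 11.7
```

Request:
{"method": "servo_tool", "body": {"plan": [[[8.8,-1.5,-47.7,0.332,0,0,8.7],[8.8,-1.5,-47.7,0.332,0,0,8.7],[8.8,-1.5,-47.7,0.332,0,0,8.7],[8.8,-1.5,-47.7,0.332,0,0,8.7],[8.8,-1.5,-47.7,0.332,0,0,8.7],[8.8,-1.5,-47.7,0.332,0,0,8.7],[8.8,-1.5,-47.7,0.332,0,0,8.7],[8.8,-1.5,-47.7,0.332,0,0,8.7]]]}}

```text
t: 26.43
ee_pos: [598.5, -90.3, 248.6]
orientation: [-0.964, 1.347, 0.963]
ft_force: [0.3, 0.0, 0.0]
width: 87.1
```

```bash
python3 - <<'E'
from h import *
to(602,-239,220,1.241)
E
```

```text
shift [  2.87  -5.13 -13.96] rot [ 0.001 -0.001  0.001] rows 3.6
```

Request:
{"method": "servo_tool", "body": {"plan": [[[2.9,-4.8,-13.2,0,0,0,8.7],[2.9,-4.8,-13.2,0,0,0,8.7],[2.9,-4.8,-13.2,0,0,0,8.7],[2.9,-4.8,-13.2,0,0,0,8.7],[2.9,-4.8,-13.2,0,0,0,8.7],[2.9,-4.8,-13.2,0,0,0,8.7],[2.9,-4.8,-13.2,0,0,0,8.7],[2.9,-4.8,-13.2,0,0,0,8.7]]]}}

```text
t: 27.1
ee_pos: [602.5, -227.8, 220.4]
orientation: [-0.965, 1.346, 0.963]
ft_force: [0.0, 0.3, 0.3]
width: 86.6
```

```bash
python3 - <<'E'
from h import *
o=ctrl.get_obs();print(o['ee_pos'],o['qvel'].round(3));look('w20',(80,280,130,390),2.8)
E
```

```text
[ 602.48551973 -227.77983359  220.44102992] [ 0.005  0.001 -0.004 -0.004 -0.001 -0.002]
```

View pics/w20.png

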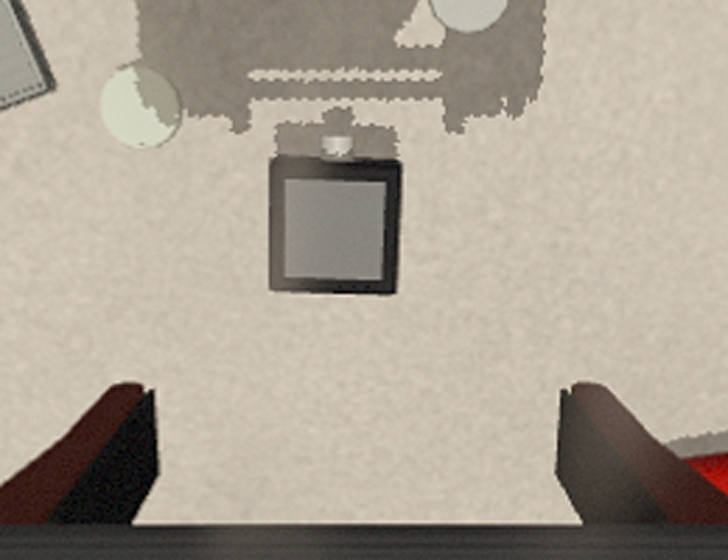

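```bash
python3 - <<'E'
from h import *
W=dict(np.load('pics/w20.npz')); f=lambda x,y:px(x,y,2.8,130,80)
im=cv2.imread('pics/w20_raw.png'); g=cv2.cvtColor(im,cv2.COLOR_BGR2GRAY)
roi=g[134:188,222:278]; m=((roi>75)).astype(np.uint8)
n,lab,st,ce=cv2.connectedComponentsWithStats(m); k=lab[28,27]; print(st[k])
c=cv2.findContours((lab==k).astype(np.uint8),cv2.RETR_EXTERNAL,cv2.CHAIN_APPROX_NONE)[0][0]
P=np.array([atz(W,(p[0][0]+222,p[0][1]+134),46)[:2] for p in c],np.float32)
r=cv2.minAreaRect(P); print(r)
print(atz(W,f(334.5,229.5),46))
E
```

```text
[   0    0   56   54 2461]
((577.0758666992188, -230.1007843017578), (64.12539672851562, 60.48954391479492), 71.18087768554688)
[ 577.56885045 -230.49113867   46.        ]
```

```bash
python3 - <<'E'
from h import *
W=dict(np.load('pics/w20.npz'))
im=cv2.imread('pics/w20_raw.png'); g=cv2.cvtColor(im,cv2.COLOR_BGR2GRAY)
r0,c0=140,228
roi=g[r0:183,c0:271]
for t in (70,85):
  m=((roi>t)).astype(np.uint8)
  n,lab,st,ce=cv2.connectedComponentsWithStats(m); k=lab[22,22]; print(st[k])
  c=cv2.findContours((lab==k).astype(np.uint8),cv2.RETR_EXTERNAL,cv2.CHAIN_APPROX_NONE)[0][0]
  P=np.array([atz(W,(p[0][0]+c0,p[0][1]+r0),46)[:2] for p in c],np.float32)
  r=cv2.minAreaRect(P); print(r)
E
```

```text
[   0    0   40   43 1502]
((576.952880859375, -232.414794921875), (44.1535758972168, 48.47374725341797), 69.71037292480469)
[   0    0   40   43 1461]
((577.0216064453125, -232.44027709960938), (44.15300750732422, 48.32867431640625), 69.70818328857422)
```

```bash
python3 - <<'E'
from h import *
W=dict(np.load('pics/w20.npz')); f=lambda x,y:px(x,y,2.8,130,80)
for S in ([(285,180),(387,181),(382,280),(284,277)],):
  P=np.array([atz(W,f(*p),46)[:2] for p in S]); print(P,P.mean(0))
  for i in range(4):
    d=P[(i+1)%4]-P[i]; print(np.linalg.norm(d).round(1),np.arctan2(d[1],d[0]).round(3))
im=cv2.imread('pics/w20_raw.png')[130:192,215:285]
cv2.imwrite('pics/w20c.png',cv2.resize(im,None,fx=9,fy=9,interpolation=cv2.INTER_CUBIC))
E
```

```text
[[ 552.38972478 -242.72310652]
 [ 565.95097252 -204.13645269]
 [ 603.69319288 -218.78722705]
 [ 589.42842627 -256.73214642]] [ 577.86557911 -230.59473317]
40.9 1.233
40.5 -0.37
40.5 -1.93
39.6 2.78
```

View pics/w20c.png

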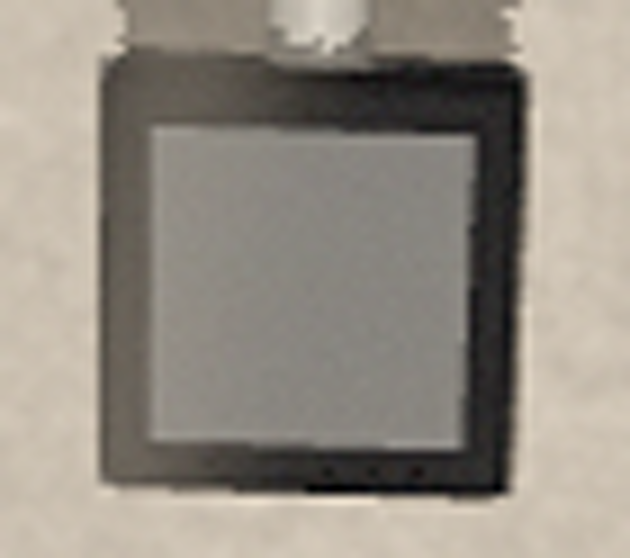

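```bash
python3 - <<'E'
from h import *
W=dict(np.load('pics/w20.npz')); f=lambda x,y:px(x,y,9,215,130)
P=np.array([atz(W,f(*p),46)[:2] for p in [(150,125),(476,135),(464,450),(148,443)]]); print(P.mean(0))
for i in range(4):
    d=P[(i+1)%4]-P[i]; print(np.linalg.norm(d).round(1),np.arctan2(d[1],d[0]).round(3))
to(577.9,-230,90,1.217)
E
```

```text
[ 577.73270008 -230.7830955 ]
40.7 1.212
40.1 -0.358
40.7 -1.922
40.4 2.784
shift [13.05  2.29 -1.  ] rot [ 0.026 -0.     0.002] rows 3.2
```

Request:
{"method": "servo_tool", "body": {"plan": [[[4,2.2,-1,0.026,0,0.002,8.7],[8,2.2,-1,0.026,0,0.002,8.7],[12,2.2,-1,0.026,0,0.002,8.7],[13,2.2,-1,0.026,0,0.002,8.7],[13,2.2,-1,0.026,0,0.002,8.7],[13,2.2,-1,0.026,0,0.002,8.7],[13,2.2,-1,0.026,0,0.002,8.7]]]}}

```text
t: 27.73
ee_pos: [580.5, -232.2, 92.5]
orientation: [-0.946, 1.355, 0.941]
ft_force: [0.0, -0.3, 0.3]
width: 86.9
```

```bash
python3 - <<'E'
from h import *
to(577.8,-230.2,26,1.217); look('w21',f=1.5)
E
```

```text
shift [6.65 0.34 0.1 ] rot [-0.001 -0.001  0.003] rows 1.6
```

View pics/w21.png

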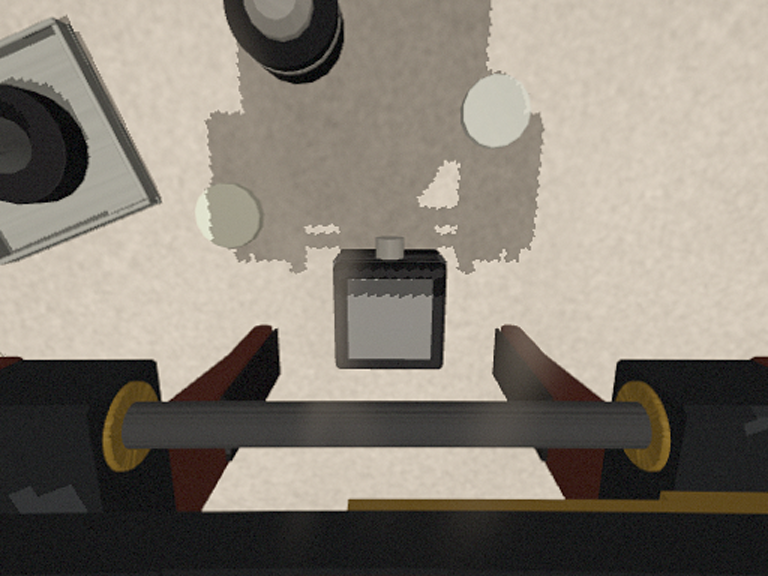

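The camera is square to the jaws and centred at column 389, against 387 for the fingers. I'll descend.

Request:
{"method": "servo_tool", "body": {"plan": [[[0,0.34,0.1,0,0,0.003,8.7],[3,0.34,0.1,0,0,0.003,8.7],[5.5,0.34,0.1,0,0,0.003,8.7],[6.5,0.34,0.1,0,0,0.003,8.7],[6.5,0.34,0.1,0,0,0.003,8.7],[6.5,0.34,0.1,0,0,0.003,8.7],[6.5,0.34,0.1,0,0,0.003,8.7]]]}}

```text
t: 28.37
ee_pos: [576.7, -230.2, 26.6]
orientation: [-0.943, 1.358, 0.944]
ft_force: [0.3, -0.0, 1.0]
width: 86.9
```

```bash
python3 - <<'E'
from h import *
to(577.8,-230.2,26,1.217)
E
```

```text
shift [ 0.06 -0.1   0.04] rot [-0.002 -0.001 -0.002] rows 0.0
```

Request:
{"method": "servo_tool", "body": {"plan": [[[0.05,-0.1,0,0,0,-0.002,6],[0.05,-0.1,0,0,0,-0.002,4.5],[0.05,-0.1,0,0,0,-0.002,4.5],[0.05,-0.1,0,0,0,-0.002,4.5],[0.05,-0.1,0,0,0,-0.002,4.5],[0.05,-0.1,0,0,0,-0.002,4.5],[0.05,-0.1,0,0,0,-0.002,4.5],[0.05,-0.1,0,0,0,-0.002,4.5]]]}}

```text
t: 29.03
ee_pos: [576.7, -230.1, 24.8]
orientation: [-0.942, 1.358, 0.944]
ft_force: [-0.8, 1.0, 4.2]
width: 53.8
```

Request:
{"method": "servo_tool", "body": {"plan": [[[0,0,0,0,0,0,4.5],[0,0,0,0,0,0,4.5],[0,0,0,0,0,0,4.5]]]}}

```text
t: 29.28
ee_pos: [576.7, -230.1, 24.8]
orientation: [-0.943, 1.358, 0.944]
ft_force: [-0.6, 2.7, 5.5]
width: 53.7
```

Request:
{"method": "servo_tool", "body": {"plan": [[[-3,0,0,0,0,0,4.5],[-7,0,0,0,0,0,4.5],[-11,0,0,0,0,0,4.5],[-15,0,0,0,0,0,4.5],[-19,0,0,0,0,0,4.5],[-23,0,0,0,0,0,4.5],[-27,0,0,0,0,0,4.5],[-29,0,0,0,0,0,4.5]]]}}

```text
t: 29.95
ee_pos: [578.2, -230.8, 319.3]
orientation: [-0.946, 1.356, 0.94]
ft_force: [0.9, -0.4, -3.0]
width: 54.2
```

```bash
python3 - <<'E'
from h import *
look('w22',f=1.5); to(595,238,310,1.571)
E
```

```text
shift [ 1.   14.9  44.54] rot [-0.356 -0.003  0.008] rows 11.3
```

View pics/w22.png

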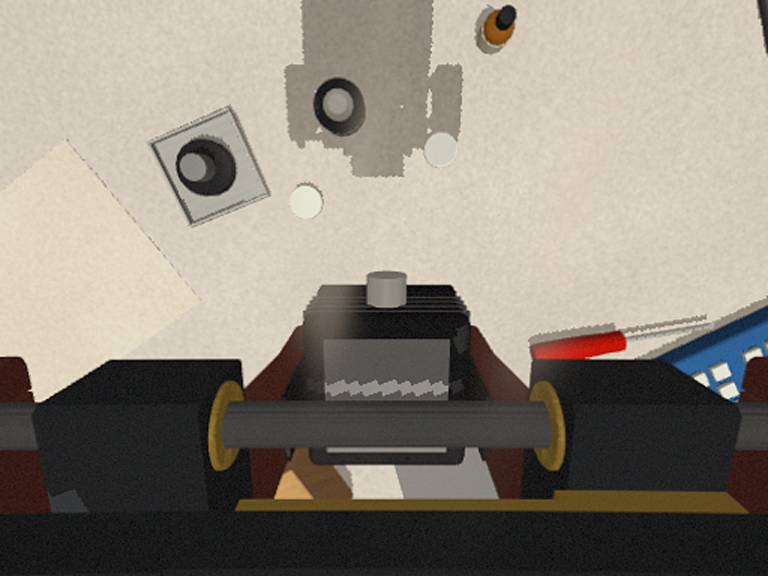

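Request:
{"method": "servo_tool", "body": {"plan": [[[1,14.9,44.5,-0.356,-0.002,0.008,4.5],[1,14.9,44.5,-0.356,-0.002,0.008,4.5],[1,14.9,44.5,-0.356,-0.002,0.008,4.5],[1,14.9,44.5,-0.356,-0.002,0.008,4.5],[1,14.9,44.5,-0.356,-0.002,0.008,4.5],[1,14.9,44.5,-0.356,-0.002,0.008,4.5],[1,14.9,44.5,-0.356,-0.002,0.008,4.5],[1,14.9,44.5,-0.356,-0.002,0.008,4.5]]]}}

```text
t: 30.67
ee_pos: [586.9, 104.6, 305.3]
orientation: [-1.202, 1.216, 1.219]
ft_force: [0.9, -0.1, -3.4]
width: 53.7
```

```bash
python3 - <<'E'
from h import *
to(595,238,310,1.571)
E
```

```text
shift [-0.44 -0.81 13.34] rot [-0.     0.003 -0.012] rows 3.2
```

Request:
{"method": "servo_tool", "body": {"plan": [[[-0.3,-0.5,12.6,0,0,-0.01,4.5],[-0.3,-0.5,12.6,0,0,-0.01,4.5],[-0.3,-0.5,12.6,0,0,-0.01,4.5],[-0.3,-0.5,12.6,0,0,-0.01,4.5],[-0.3,-0.5,12.6,0,0,-0.01,4.5],[-0.3,-0.5,12.6,0,0,-0.01,4.5],[-0.3,-0.5,12.6,0,0,-0.01,4.5],[-0.3,-0.5,12.6,0,0,-0.01,4.5]]]}}

```text
t: 31.33
ee_pos: [592.9, 227.3, 310.2]
orientation: [-1.206, 1.208, 1.21]
ft_force: [-0.1, 0.2, -2.7]
width: 53.7
```

```bash
python3 - <<'E'
from h import *
o=ctrl.get_obs();print(o['ee_pos'],o['qvel'].round(3));look('w23',(80,280,130,390),2.8); to(524.1,238.5,252)
E
```

```text
[592.94685403 227.32059524 310.20440188] [-0.004 -0.005 -0.008  0.004  0.001  0.001]
shift [5.85 6.9  1.08] rot [-0.002  0.003  0.   ] rows 2.2
```

View pics/w23.png

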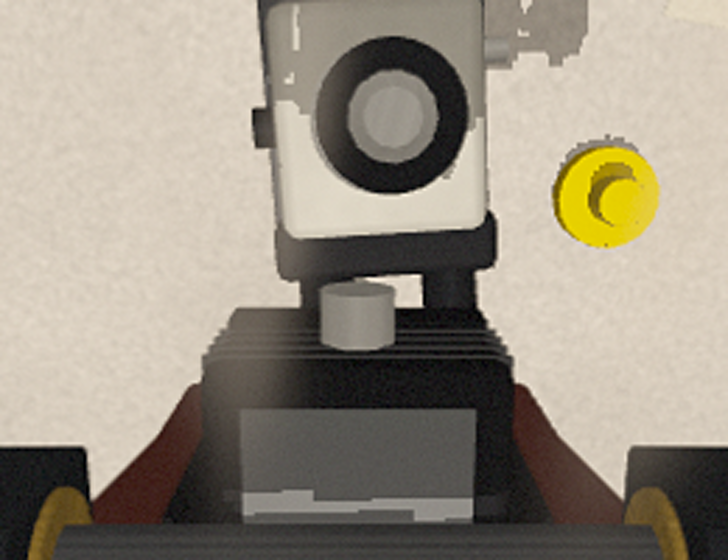

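```bash
python3 - <<'E'
from h import *
W=dict(np.load('pics/w23.npz')); f=lambda x,y:px(x,y,2.8,130,80)
print('sh',atz(W,f(392.5,115),202),'nose',atz(W,f(392.5,115.5),207))
a=atz(W,f(240,409),331.4);b=atz(W,f(476,409),331.4);print(a,b,b[1]-a[1],(a+b)/2+[20.2,0,0])
c=atz(W,f(358,308),285.4);print('bottom',c+[27,0,0])
E
```

```text
sh [524.82130681 237.68152531 202.        ] nose [524.9906555  237.45490685 207.        ]
[573.67217338 206.31370103 331.4       ] [573.78905348 246.40927668 331.4       ] 40.095575650024955 [593.93061343 226.36148885 331.4       ]
bottom [593.99789184 226.52999829 285.4       ]
```

Request:
{"method": "servo_tool", "body": {"plan": [[[0,3.5,0.6,0,0.002,0,4.5],[0,6.9,1.1,0,0.002,0,4.5],[3,6.9,1.1,0,0.002,0,4.5],[6,6.9,1.1,0,0.002,0,4.5],[6,6.9,1.1,0,0.002,0,4.5],[6,6.9,1.1,0,0.002,0,4.5],[6,6.9,1.1,0,0.002,0,4.5],[6,6.9,1.1,0,0.002,0,4.5]]]}}

```text
t: 32.05
ee_pos: [525.5, 240.2, 252.7]
orientation: [-1.208, 1.205, 1.207]
ft_force: [1.2, 0.0, -2.7]
width: 53.6
```

```bash
python3 - <<'E'
from h import *
o=ctrl.get_obs();print(o['qvel'].round(3)); to(523.9,238.5,240);look('w24',(100,320,120,400),2.8)
E
```

```text
[ 0.005 -0.004  0.     0.    -0.002 -0.   ]
shift [ 1.27  0.17 -0.17] rot [-0.001  0.003  0.003] rows 0.3
```

View pics/w24.png

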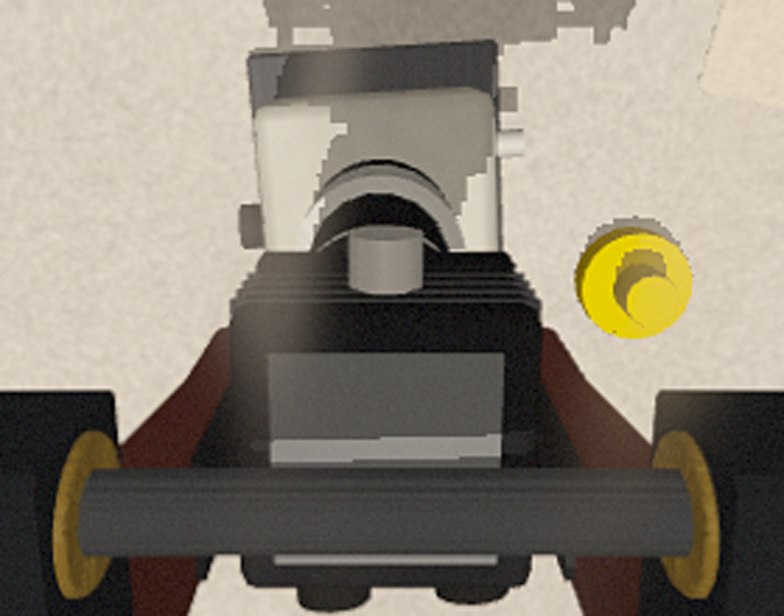

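Request:
{"method": "servo_tool", "body": {"plan": [[[0.4,0.1,-0.15,0,0.003,0.003,4.5],[0.9,0.1,-0.15,0,0.003,0.003,4.5],[1.2,0.1,-0.15,0,0.003,0.003,4.5],[1.2,0.1,-0.15,0,0.003,0.003,4.5],[1.2,0.1,-0.15,0,0.003,0.003,4.5],[1.2,0.1,-0.15,0,0.003,0.003,4.5]]]}}

```text
t: 32.6
ee_pos: [523.1, 238.7, 238.8]
orientation: [-1.209, 1.212, 1.21]
ft_force: [0.2, -0.4, -3.2]
width: 54.0
```

```bash
python3 - <<'E'
from h import *
o=ctrl.get_obs();print(o['qvel'].round(3)); to(523.9,238.5,236)
E
```

```text
[-0.    -0.001 -0.001  0.     0.     0.001]
shift [ 0.28 -0.08 -0.02] rot [ 0.    -0.002 -0.002] rows 0.1
```

Request:
{"method": "servo_tool", "body": {"plan": [[[0,-0.08,-0.02,0,-0.002,-0.002,4.5],[0.2,-0.08,-0.02,0,-0.002,-0.002,4.5],[0.4,-0.08,-0.02,0,-0.002,-0.002,4.5],[0.4,-0.08,-0.02,0,-0.002,-0.002,4.5],[0.4,-0.08,-0.02,0,-0.002,-0.002,4.5]]]}}

```text
t: 33.02
ee_pos: [523.7, 238.3, 234.6]
orientation: [-1.209, 1.209, 1.21]
ft_force: [0.5, 0.6, -2.5]
width: 53.9
```

Request:
{"method": "servo_tool", "body": {"plan": [[[0.2,0,0,0,0,0,4.5],[0.3,0,0,0,0,0,4.5],[0.3,0,0,0,0,0,4.5],[0.3,0,0,0,0,0,4.5]]]}}

```text
t: 33.35
ee_pos: [523.8, 238.4, 231.7]
orientation: [-1.209, 1.209, 1.21]
ft_force: [-0.7, -0.2, -2.4]
width: 53.8
```

Request:
{"method": "servo_tool", "body": {"plan": [[[0.2,0,0,0,0,0,4.5],[0.3,0,0,0,0,0,4.5],[0.3,0,0,0,0,0,4.5],[0.3,0,0,0,0,0,4.5]]]}}

```text
t: 33.68
ee_pos: [523.8, 238.4, 228.7]
orientation: [-1.209, 1.209, 1.21]
ft_force: [-0.4, 0.5, -2.8]
width: 54.0
```

Request:
{"method": "servo_tool", "body": {"plan": [[[0.15,0,0,0,0,0,4.5],[0.15,0,0,0,0,0,4.5],[0.15,0,0,0,0,0,4.5]]]}}

```text
t: 33.93
ee_pos: [523.8, 238.4, 227.2]
orientation: [-1.209, 1.209, 1.21]
ft_force: [0.6, -0.2, -2.2]
width: 54.2
```

Request:
{"method": "servo_tool", "body": {"plan": [[[0.1,0,0,0,0,0,4.5],[0.1,0,0,0,0,0,4.5],[0.1,0,0,0,0,0,4.5]]]}}

```text
t: 34.18
ee_pos: [524.1, 238.5, 226.8]
orientation: [-1.209, 1.208, 1.209]
ft_force: [-1.7, -0.4, 2.6]
width: 53.7
```

Contact at TCP z 226.8, which puts the camera's bottom at 202. One small press, then I'll release.

Request:
{"method": "servo_tool", "body": {"plan": [[[0.08,0,0,0,0,0,4.5],[0.08,0,0,0,0,0,4.5],[0.08,0,0,0,0,0,4.5]]]}}

```text
t: 34.43
ee_pos: [524.1, 238.5, 226.7]
orientation: [-1.209, 1.208, 1.209]
ft_force: [-4.0, -1.6, 7.9]
width: 53.9
```

Request:
{"method": "servo_tool", "body": {"plan": [[[-0.1,0,0,0,0,0,7],[-0.1,0,0,0,0,0,8.7],[-0.1,0,0,0,0,0,8.7],[-0.1,0,0,0,0,0,8.7],[-0.1,0,0,0,0,0,8.7],[-3,0,0,0,0,0,8.7],[-7,0,0,0,0,0,8.7],[-11,0,0,0,0,0,8.7]]]}}

```text
t: 35.1
ee_pos: [523.1, 238.0, 335.6]
orientation: [-1.208, 1.212, 1.211]
ft_force: [1.2, 0.3, -0.5]
width: 87.1
```

Request:
{"method": "servo_tool", "body": {"plan": [[[0,-4,0,0,0,0,8.7],[0,-6,0,0,0,0,8.7],[0,-6,0,0,0,0,8.7],[0,-6,0,0,0,0,8.7],[0,-6,0,0,0,0,8.7]]]}}

```text
t: 35.52
ee_pos: [582.9, 238.2, 334.5]
orientation: [-1.208, 1.211, 1.211]
ft_force: [-0.5, 0.3, -0.1]
width: 87.3
```

```bash
python3 - <<'E'
from h import *
o=ctrl.get_obs();print(o['ee_pos'],o['qvel'].round(3),o['ft_force'].round(1));look('w25',(50,280,110,410),2.4)
save('top','top9'); save('scene','scene9')
a=cv2.imread('pics/top9_full.png')[115:250,115:425]; cv2.imwrite('pics/top9c.png',cv2.resize(a,None,fx=2.5,fy=2.5,interpolation=cv2.INTER_CUBIC))
a=cv2.imread('pics/scene9_full.png')[90:350,125:385]; cv2.imwrite('pics/scene9c.png',cv2.resize(a,None,fx=2.3,fy=2.3,interpolation=cv2.INTER_CUBIC))
E
```

```text
[582.93222911 238.18361239 334.49371688] [ 0.004 -0.009  0.011 -0.001 -0.    -0.001] [-0.5  0.3 -0.1]
```

View pics/w25.png

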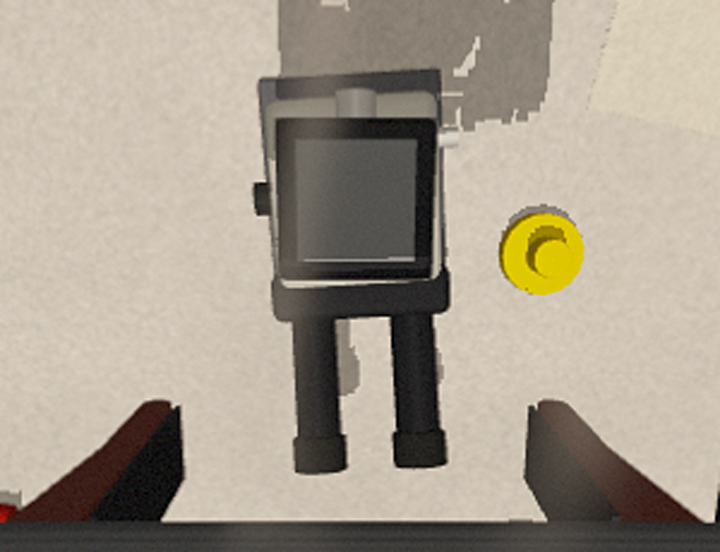

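View pics/top9c.png

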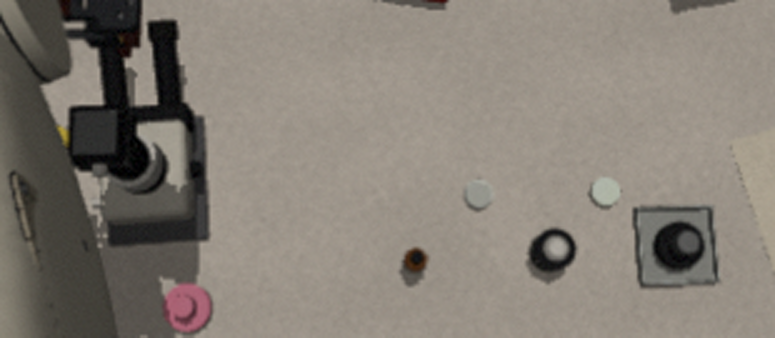

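View pics/scene9c.png

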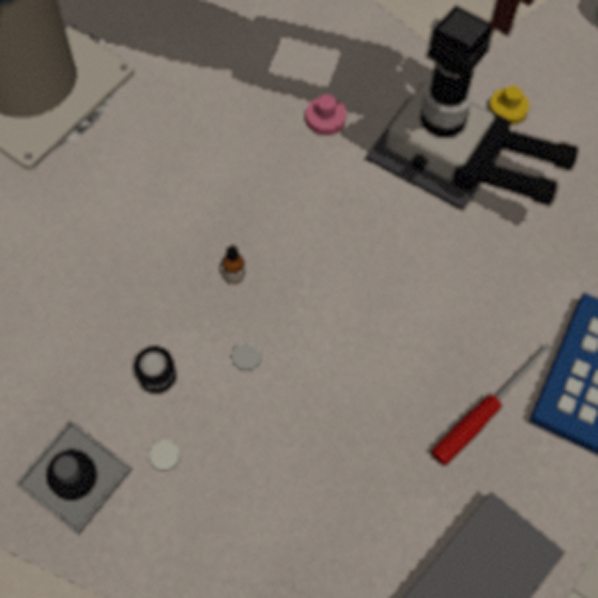

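The column stands upright on the port, the cap is flat in the tray, the short tube hasn't moved, and the gripper is clear. I'll take one last numeric check, then hand in.

```bash
python3 - <<'E'
from h import *
W=dict(np.load('pics/w25.npz')); f=lambda x,y:px(x,y,2.4,110,50)
print('camera top',np.mean([atz(W,f(*p),248) for p in [(296,140),(416,140),(414,261),(298,261)]],0))
print(ctrl.close_job())
E
```

```text
camera top [524.93572085 237.73807524 248.        ]
the job is handed in; nothing more can be done
None
```

I finished the job and handed it in at about 36 s. The dust cap is flat in the steel tray, and the collar, tall tube and camera are stacked on the port. The interface gave no verdict.

- **Seating:** each column part touched down within about 0.2 mm of its expected height: collar bottom at about 100 mm, tube at 132 mm, camera at 202 mm. Contact forces when seating stayed below about 16 N.
- **Last pictures:** the wrist view put the camera's top centre at (524.9, 237.7) mm, within about 0.5 mm of where the tube measured (about 525, 237.5). The column looked upright in the scene view. The cap was flat in the tray, the short tube looked to be where it started, and the gripper was clear of everything.
- **Disagreements:** the wrist camera read y about 1 mm lower than the gripper position throughout, which I allowed for. My x estimates for the collar and tube differed by 1–2 mm between views. That is within the 2 mm play, and both slid on without side load.

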